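# Clip a force gauge onto a prototype's leg and hold the leg at the pointer

## Robot

A 7-joint arm with a two-finger parallel gripper is mounted at the origin on the work surface. World frame = base frame: x ahead of the robot, y to its left, z up, the work surface at z = 0. Lengths are in mm, angles in rad, forces in N, time in s.
With the tool pointing down it reaches from about 425 to 875 mm from the base axis. Payload 9.9 kg.
Tool frame: the origin (TCP) lies at the very end of the fingers, on their centre line; the grasp point (between the pads) lies 19 mm behind it; y points along the fingers, z is the direction in which the jaws open and shut, and the axes are right-handed (so a half turn about y gives the same grasp; the last joint's range is limited). The gripper opens to 85 mm and grips with 20 to 120 N. Pads are 22 mm wide; open, the fingers measure 114 mm over their backs; the gripper's body (76 mm by 85 mm) begins 54 mm behind the grasp point. The pads swing forward as they close: fully open they stand 13 mm farther back than shut.
Start: joints at [1.02, 0.576, 0.025, 1.437, -0.015, 1.129, -0.057], TCP at [303.776, -602.785, 231.289] pointing down, gripper open.
Joint ranges: [-2.76, 2.76], [-0.34, 2.15], [-1.52, 1.57], [0.19, 2.46], [-1.09, 4.23], [0.17, 1.99], [-2.82, 2.82]. Speed limits (rad/s): [2.22, 2.22, 3.01, 3.01, 3.14, 3.14, 3.14].

## Interface

Orientations are given as a rotation vector (axis times angle).
In Python, from plant import robot gives the robot as it stands.
- The arm moves only by the tool jog_arm, never from a script. Its argument "steps" is a list of rows, each a list of 3 entries, a list of its own where there are three numbers: the opening, from 0 (shut) to 1 (fully open), then the shift along the tool's x, y, z in units of 25 mm (1.0 is 25 mm), then the turn, a rotation vector about the tool's x, y, z in units of 8 degrees (1.0 is 8 degrees). A call has 1 to 12 rows; each row is the pose to reach, as a shift and turn from the pose commanded when the call began, along the tool's axes at that moment; what a row does not reach only later rows make up. A row lasts 1/10 s, in which the tool goes at most 50 mm and 8.59 degrees, less where a joint would pass 70% of its speed; a pose out of reach is approached as far as the arm can. A call with a gripper value outside its range is refused whole. The fingers move at their own pace and stop on an object; "grip_force" is the grip in N (left out, the last holds). Time passes only in rows, so rows that repeat a pose let the fingers close. It gives the time, the measured TCP pose, the force and the opening at its end, in the units of the state.
- robot.state(): the state, without advancing time (a new reading comes with each control period).
- robot.capture(name): name is "scene" or "top"; returns the picture (480x640x3 uint8, red, green, blue); there is no depth.
- robot.camera_info(name): a dict with "vfov" (degrees; the focal length in pixels is half the picture's height over the tangent of half this angle, whatever the lens; pixels are square), "cx", "cy" (the principal point, pixels), "dist_coeffs" ([k1, k2, p1, p2, k3] as OpenCV has them; the pictures are not rectified), "R" (3x3) and "t" (3): a world point X has camera coordinates R X + t. Camera axes: x right, y down, z forward; pixel columns grow to the right and rows downward; lengths in mm; the calibration is good to about 2 mm. A picture is of the moment at which its call begins. camera_info takes no time and is no camera call.
- robot.sign_off(): hands the job in, once; it reports no verdict.
The state is a dict: "t": time; "joint_pos": joint angles; "joint_vel": joint speeds; "tau": joint torques, N m; "position": TCP position; "ee_rot": TCP orientation; "contact_force": force on the tool from outside, world axes, zero at the start; "moment": the same for the moment, N m; "width": finger opening in mm.
Only numpy, scipy, OpenCV 4.12 (cv2) and the standard library are available. Lean on these libraries where they do the work, as an engineer would, in place of code of your own. Each camera call takes 0.05 s, during which the arm holds its last target.

## Task

Take the hand force gauge out of its plywood holder, press its spring clip down over the outer steel bar of the drooping hinged leg until the bar snaps in, then lift the leg by the gauge until the leg is in line with the pointer on the plywood quadrant. Finish while still gripping the gauge upright and holding the leg there, with nothing but the gauge carrying it; do not shift the pointer or knock the screwdriver, jar or bearing about.

Things in the scene. Friction and masses are not known exactly. Their poses are not given: they have to be found in the camera images.
- gauge_grip (a point): Centre of the force gauge's grey plastic body (30 x 30 mm in plan, 62 mm tall), the place to grip it; pads may close along its x or its y. A black flange 44 x 44 x 6 mm spans 31 to 37 mm below this point; the flat top is 31 mm above. z up along the gauge; y along the clip's open channel: the bar must lie along gauge y, either way round. White dial on the -x face.
- gauge: The whole loose gauge, about 0.18 kg, axes as gauge_grip; origin 85 mm below gauge_grip, at the clip's lower end. It starts upright in the holder, its flange resting on the holder's rim and its clip hanging inside with about 3 mm of play: lift it straight up at least 60 mm to clear.
- gauge_seat (a point): Where the centre of a clipped bar lies, 65 mm below gauge_grip, same axes. Clip: 22 mm along y, 25 along x, open below. Fixed jaw's straight inner wall at x = 5.5 mm, ends 19 mm below; sprung jaw at -x with a round lip (radius 3.5) centred 6 mm to -x, 6.5 below: mouth 8 mm; flat roof 5.8 mm up. Pressed down over the 10 mm bar (5 to 15 N) it snaps under it; a pull under 3 N does not undo it.
- jaw (a joint): Sprung jaw of the gauge's clip, rad: 0 closed, grows to 0.3 as it is forced open; the spring (about 4 N at the lip) shuts it.
- leg_bar (a point): Middle of the leg's outer bar: smooth steel, 10 mm in diameter, 80 mm free between two plywood side plates (4 mm thick, 20 high). y level along the bar and hinge axis; x along the leg to the hinge, 160 mm away; z square to the leg, up. The leg ends 20 mm beyond the bar; two thinner bars lie 65 and 115 mm nearer the hinge. The clip turns freely on the bar.
- leg (a joint): Angle of the leg about its level hinge (170 mm above the bench), rad: 0 level, positive with the outer bar raised. It starts on its lower stop at -0.42 and falls back there when let go; the leg weighs about 0.25 kg, so about 1.5 N at the bar holds it.
- pointer (a joint): Angle of the pointer about the same hinge axis, on the same scale: the leg is in line with the pointer when both joints read the same. Stiff to turn; it stays where it was set, 0.05 to 0.5 rad.
- pointer_tip (a point): Tip of the pointer: a dark steel blade 3 x 6 mm, 130 mm from the hinge, lying beside the leg, its plane 86 mm from the leg's middle plane on the leg_bar +y side. x along the blade to the hinge, y along the hinge axis.
- rig: The prototype, fixed to the bench: suction foot 156 mm wide and 36 mm high with a tower 55 x 65 mm in plan, 268 mm tall. Origin at the middle of the foot's underside, z up; the hinge axis runs along its y at x = -30 mm, z = 170 mm; the leg stretches towards its -x, with a plywood quadrant and the pointer on its +y side. A motor sticks out to 88 mm on the +x side.
- holder: Plywood holder, fixed to the bench: square tube 44 x 42 mm, 52 mm high, open at the top, on a plate 100 x 80 x 3 mm. Origin at its underside; z up.
- driver: Bystander: loose screwdriver lying on the bench.
- jar: Bystander: small loose jar, 48 mm wide, 60 mm high.
- bearing: Bystander: loose steel bearing ring, 44 mm wide, 14 mm high.
Not all that is in view belongs to the job. What is meant by the gauge is not yellow, and is the larger of those in its own colour.

How it is judged:
By the outcome, as a careful person would: the job done as asked, in the order asked, and still so for the second after the job is handed in, while the arm keeps its last pose, push and grip.
It also fails if it takes over 48 s, if anything falls off the work surface, if the arm or the gripper's body presses on something with over 40 N, if the wrist force passes 120 N, or if a joint passes its speed limit or range.

## Working session

There is one attempt and no reset: what is moved stays moved. The work goes in short steps, Python scripts to look and compute and a tool call to move; the robot and the scene stay as the last step left them, time stands still between calls to the robot, and variables do not carry over. Pictures are saved under pics/ and viewed, and the job is handed in when it is done.

Besides the shell and the picture viewer there is one more tool, called as name(argument=value, ...) on one line, values as JSON. jog_arm: Moves the arm, as the interface text tells. Its arguments: {"type":"object","properties":{"steps":{"type":"array"},"grip_force":{"type":"number"}},"required":["steps"]}

```bash
ls; mkdir -p pics; python3 - <<'E'
from plant import robot
import cv2, numpy as np
np.set_printoptions(suppress=True, precision=4)
for n in ("scene","top"):
    im=robot.capture(n); cv2.imwrite(f"pics/{n}0.png",im[:,:,::-1])
    print(n,robot.camera_info(n))
s=robot.state(); print(s)
E
```

```text
pics
scene {'vfov': 56.05628383032297, 'cx': 316.76821104891, 'cy': 240.6695864799957, 'dist_coeffs': array([-0.0193,  0.    ,  0.    ,  0.    ,  0.    ]), 'R': array([[ 0.2344,  0.972 , -0.0147],
       [ 0.7436, -0.189 , -0.6414],
       [-0.6262,  0.1395, -0.7671]]), 't': array([-176.6954, -334.9867, 1276.4106])}
top {'vfov': 48.254442459458424, 'cx': 311.1512602838183, 'cy': 242.8361117027022, 'dist_coeffs': array([-0.1043,  0.    ,  0.    ,  0.    ,  0.    ]), 'R': array([[ 0.0113, -0.9999, -0.0111],
       [-0.985 , -0.0092, -0.1721],
       [ 0.1719,  0.0129, -0.985 ]]), 't': array([  69.3858,  549.3925, 1200.3104])}
{'t': 0.1, 'joint_pos': array([ 1.0202,  0.5765,  0.0248,  1.4378, -0.015 ,  1.129 , -0.0565]), 'joint_vel': array([ 0.0006, -0.0024,  0.0009, -0.0014, -0.0007, -0.0001, -0.0001]), 'tau': array([  0.0059, -76.7304,   2.2578, -28.6601,   0.016 ,   0.0087,
         0.0001]), 'position': array([ 303.6256, -602.4222,  230.5369]), 'ee_rot': array([-0.4668,  1.9631, -1.9603]), 'contact_force': array([ 0.1125, -0.5329,  0.4383]), 'moment': array([ 0.0233, -0.0375, -0.0113]), 'width': 85.09962530981386}
```

View pics/scene0.png

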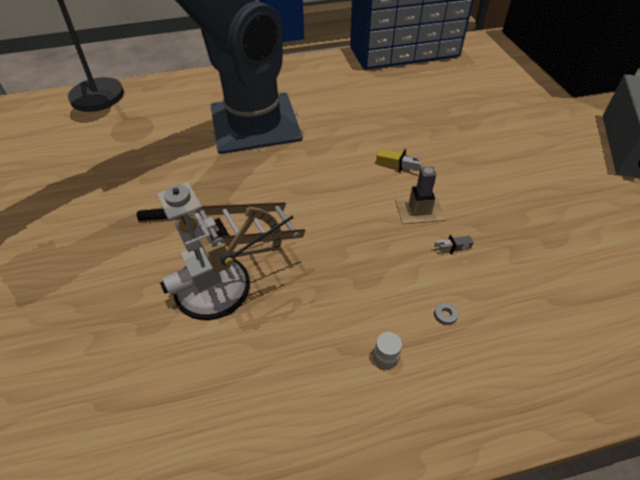

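View pics/top0.png

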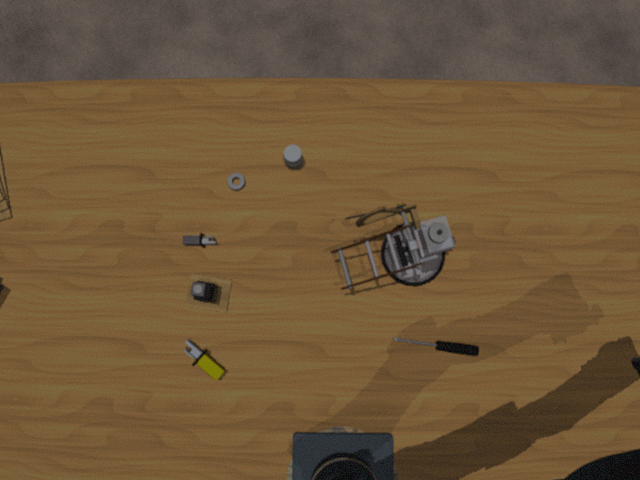

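The scene picture shows the grey gauge in its holder at about (424,185), with the rig to its left and the leg bar at about (292,222). The top view has the gauge at (203,291), the leg's outer bar at (346,270), the pointer tip at (348,218) and the screwdriver at (437,345). The yellow and small grey clips are decoys. I'll zoom in next.

```bash
cat > h.py <<'E'
import numpy as np, cv2
from plant import robot
np.set_printoptions(suppress=True, precision=4)
def cam(n):
    c=robot.camera_info(n); f=240/np.tan(np.radians(c['vfov'])/2)
    K=np.array([[f,0,c['cx']],[0,f,c['cy']],[0,0,1.]])
    return K,np.array(c['dist_coeffs']),np.array(c['R']),np.array(c['t'])
def ray(n,uv):
    K,d,R,t=cam(n)
    p=cv2.undistortPoints(np.array([[uv]],float),K,d)[0,0]
    v=R.T@np.array([p[0],p[1],1]); return -R.T@t, v/np.linalg.norm(v)
def onz(n,uv,z):
    o,v=ray(n,uv); return o+v*(z-o[2])/v[2]
def tri(a,b):  # a,b: uv in scene, top
    o1,v1=ray('scene',a); o2,v2=ray('top',b)
    A=np.stack([v1,-v2],1); s=np.linalg.lstsq(A,o2-o1,rcond=None)[0]
    p,q=o1+s[0]*v1,o2+s[1]*v2
    return (p+q)/2,np.linalg.norm(p-q)
def onplane(n,uv,P,N):
    o,v=ray(n,uv); return o+v*(np.dot(P-o,N)/np.dot(v,N))
def proj(n,X):
    K,d,R,t=cam(n); return cv2.projectPoints(np.atleast_2d(np.array(X,float)),cv2.Rodrigues(R)[0],t,K,d)[0][:,0]
def crop(src,dst,x,y,w,h,k):
    im=cv2.imread(src)[y:y+h,x:x+w]; cv2.imwrite(dst,cv2.resize(im,None,fx=k,fy=k,interpolation=cv2.INTER_CUBIC))
E
python3 - <<'E'
from h import *
crop('pics/scene0.png','pics/s_rig.png',130,170,190,150,4)
crop('pics/top0.png','pics/t_rig.png',320,190,150,115,5)
crop('pics/scene0.png','pics/s_g.png',370,140,120,130,4)
crop('pics/top0.png','pics/t_g.png',170,260,80,60,8)
E
```

```text
(no output)
```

View pics/s_rig.png

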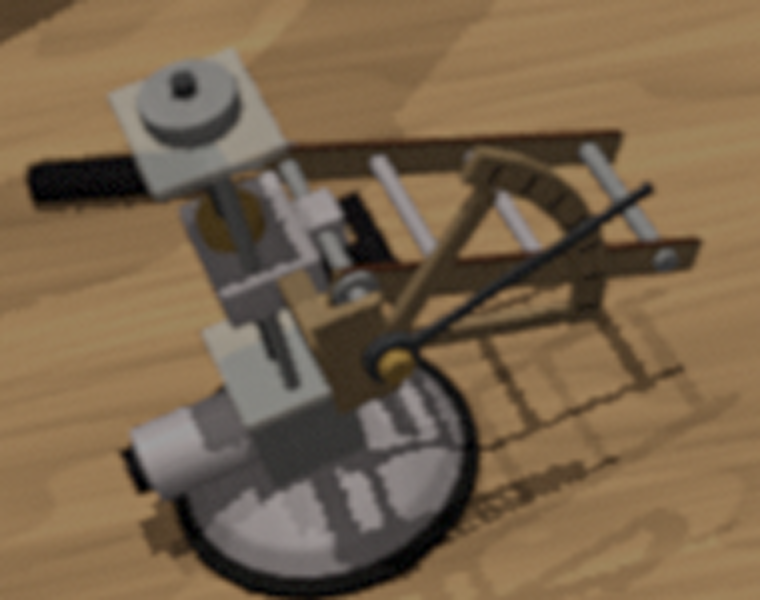

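View pics/t_rig.png

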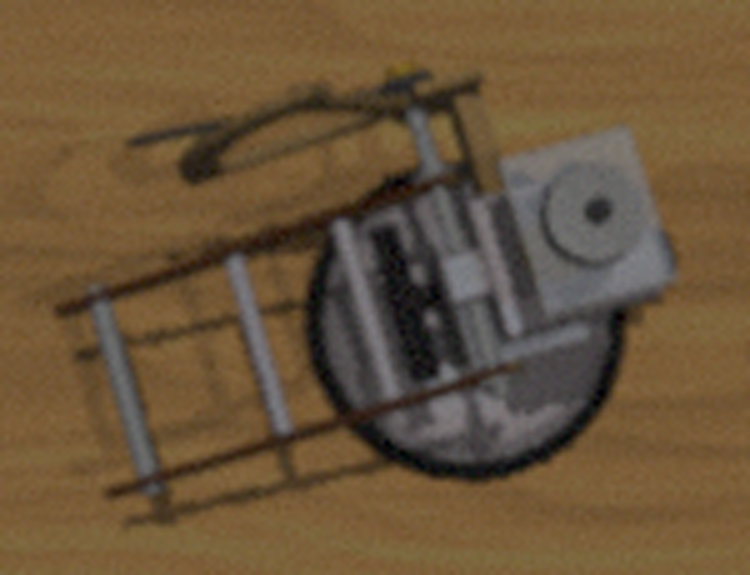

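View pics/s_g.png

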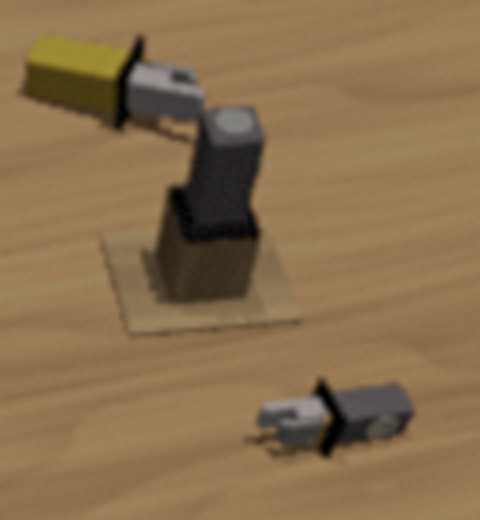

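View pics/t_g.png

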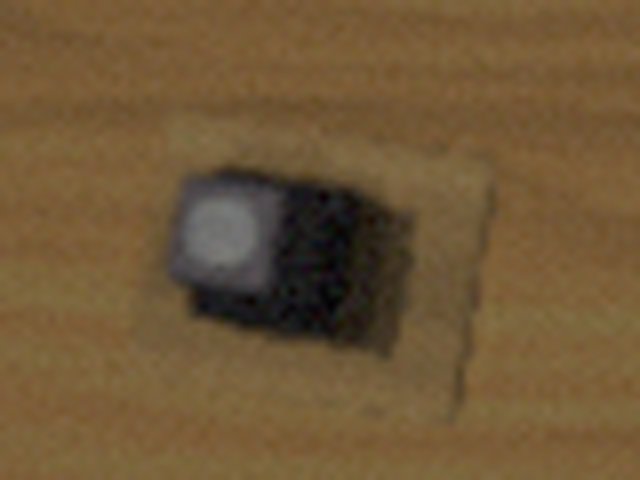

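```bash
cat > bar.py <<'E'
from h import *
E
python3 - <<'E'
from h import *
for n in('scene','top'):
    K,d,R,t=cam(n); print(n,'center',-R.T@t)
T=lambda x,y:(320+x/5,190+y/5)
S=lambda x,y:(130+x/4,170+y/4)
# bar ends (inner plate faces)
print('bar far',tri(S(590,148),T(148,478)))
print('bar near',tri(S(652,236),T(98,298)))
print('pointer tip',tri(S(648,188),T(132,143)))
print('hinge knob',tri(S(395,362),T(400,72)))
print('tower top knob', tri(S(183,72),T(597,210)))
G=lambda x,y:(170+x/8,260+y/8); H=lambda x,y:(370+x/4,140+y/4)
print('gauge top',tri(H(234,122),G(220,235)), onz('top',G(228,234),120),onz('scene',H(232,125),120))
for p in [(175,112),(492,158),(455,420),(135,345)]: print('plate top', onz('top',G(*p),3))
for p in [(102,235),(240,232),(300,320),(130,333)]: print('plate scene', onz('scene',H(*p),3))
E
```

```text
scene center [1089.8094  -69.584   761.6659]
top center [ 334.0052   58.9925 1277.6353]
bar far (array([444.8858,  -8.754 , 102.7802]), np.float64(4.898609758739384))
bar near (array([522.4049,  11.1153, 114.9278]), np.float64(0.7584878597626589))
pointer tip (array([572.8432,   2.4234, 203.3961]), np.float64(2.312654080330358))
hinge knob (array([ 612.2382, -114.1119,  169.8171]), np.float64(1.2783747571487507))
tower top knob (array([ 532.3562, -171.9783,  274.8561]), np.float64(2.0630287180863105))
gauge top (array([431.8284, 323.0143, 116.5415]), np.float64(3.7236212682394014)) [431.2088 318.2351 120.    ] [437.4709 320.9206 120.    ]
plate top [477.5854 362.2291   3.    ]
plate top [464.9116 265.5375   3.    ]
plate top [386.6477 273.9507   3.    ]
plate top [407.4072 371.1335   3.    ]
plate scene [390.4865 279.778    3.    ]
plate scene [408.3582 359.8281   3.    ]
plate scene [482.7507 365.1435   3.    ]
plate scene [468.3256 268.2223   3.    ]
```

```bash
python3 - <<'E'
from h import *
for n,(x,y,w,h),k,o in (('scene',(262,190,60,55),12,'pics/sb.png'),('top',(325,235,40,60),12,'pics/tb.png')):
    crop(f'pics/{n}0.png',o,x,y,w,h,k if n=='scene' else 10)
crop('pics/scene0.png','pics/sp.png',215,205,90,60,8)
crop('pics/top0.png','pics/tp.png',340,195,85,45,9)
E
```

```text
(no output)
```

View pics/sb.png

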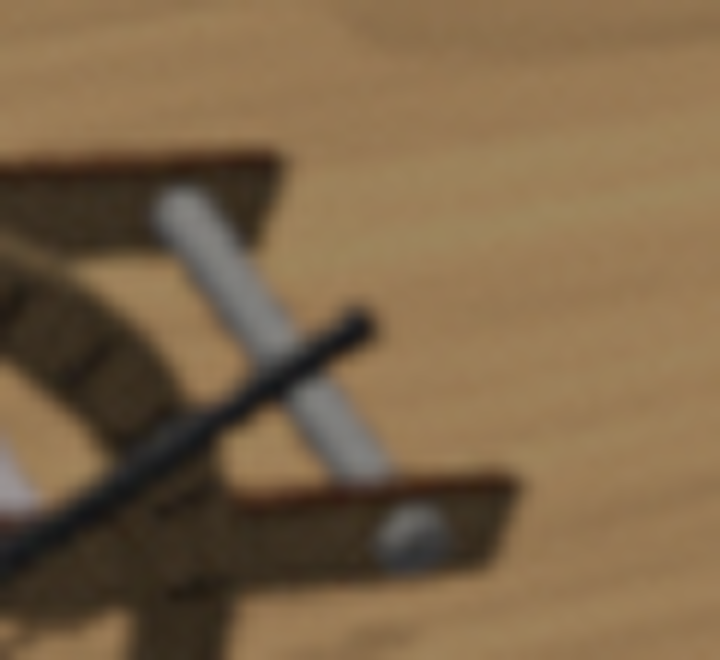

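View pics/tb.png

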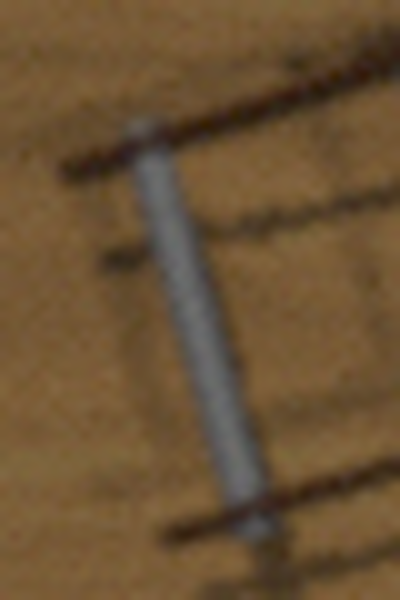

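View pics/sp.png

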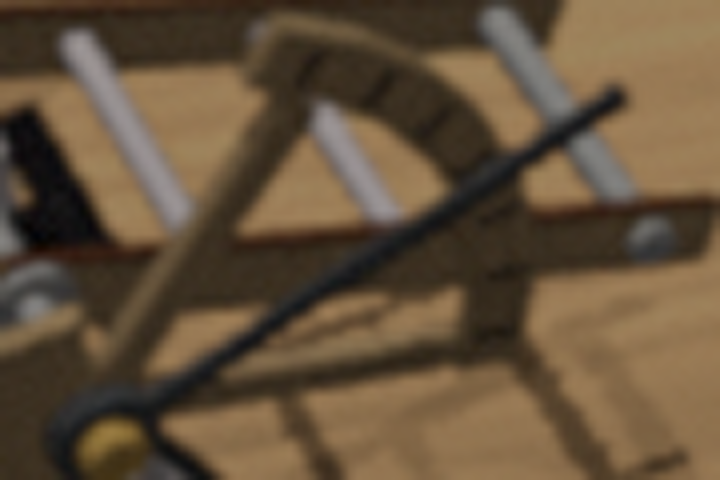

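View pics/tp.png

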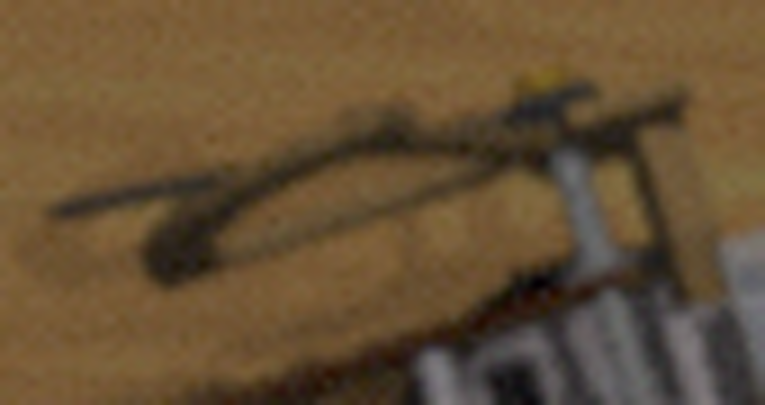

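```bash
cat > rig.py <<'E'
from h import *
from scipy.optimize import least_squares
def px(x,y,k,ox,oy): return np.array([ox+(x+.5)/k-.5, oy+(y+.5)/k-.5])
SB=lambda x,y:px(x,y,12,262,190); TB=lambda x,y:px(x,y,10,325,235)
SP=lambda x,y:px(x,y,8,215,205); TP=lambda x,y:px(x,y,9,340,195)
th=-0.42
def legpt(a,y,b,th=th): # a along leg outward from hinge, b square up
    return np.array([-30-a*np.cos(th)-b*(-np.sin(th))*-1*-1 if 0 else -30-(a*np.cos(th)-b*np.sin(th)), y, 170+a*np.sin(th)+b*np.cos(th)])
obs=[('scene',SB(520,480),legpt(180,44,10)),('scene',SB(492,568),legpt(180,44,-10)),
('scene',SB(285,152),legpt(180,-42,10)),('scene',SB(258,242),legpt(180,-40,-10)),
('scene',SB(183,212),legpt(160,-40,0)),
('top',TB(65,172),legpt(180,42,10)),('top',TB(168,535),legpt(180,-42,10)),
('top',TB(152,155),legpt(160,41,2)),('top',TB(253,515),legpt(160,-41,2)),
('top',TB(202,335),legpt(160,0,2))]
def W(p,P):
    c,s=np.cos(p[2]),np.sin(p[2]); return np.array([p[0]+c*P[0]-s*P[1],p[1]+s*P[0]+c*P[1],P[2]])
def res(p):
    r=[]
    for n,uv,P in obs:
        sh=p[3:5] if n=='scene' else p[5:7]
        r.append(proj(n,W(p,P))[0]+sh-uv)
    return np.concatenate(r+[np.array(p[3:7])*0.3])
def fit():
    return least_squares(res,[550,-120,np.radians(-75.6),0,0,0,0],x_scale=[10,10,.1,1,1,1,1])
if __name__=='__main__':
    f=fit(); p=f.x; print(p,np.degrees(p[2])); print(f.fun.reshape(-1,2))
    print('bar world',W(p,legpt(160,0,0)),'hinge',W(p,[-30,0,170]))
    ey=np.array([-np.sin(p[2]),np.cos(p[2]),0]); ex=np.array([np.cos(p[2]),np.sin(p[2]),0])
    Pp=W(p,[-30,86,170])
    for n,uvs,sh in (('scene',[SP(617,97),SP(540,150),SP(480,190),SP(400,240),SP(300,305),SP(108,440)],p[3:5]),('top',[TP(55,212)],p[5:7])):
        for uv in uvs:
            q=onplane(n,uv-sh,Pp,ey)-Pp; a=-q@ex; print(n,a,q[2],np.hypot(a,q[2]),np.arctan2(q[2],a))
    np.save('rig.npy',p)
E
python3 rig.py
```

```text
[ 531.4462 -169.5513   -1.2988    0.8913    0.0748    0.8608    0.1467] -74.41772602554607
[[ 0.5388 -0.1802]
 [-0.4579  0.1829]
 [ 0.3135 -0.2023]
 [ 0.079   0.5338]
 [-0.5537 -0.3409]
 [-0.4258  0.2943]
 [-0.6258  0.6063]
 [ 0.3848 -0.1285]
 [ 0.2466 -0.418 ]
 [ 0.3427 -0.3673]
 [ 0.2674  0.0224]
 [ 0.2582  0.044 ]]
bar world [484.1434   0.0707 104.7583] hinge [ 523.3875 -140.654   170.    ]
scene 123.67881169393829 34.8395650369107 128.49219335814055 0.27457875092551237
scene 105.03950112997806 28.461323082738204 108.82712763486258 0.2646047915856397
scene 90.57674831441062 23.892271101009896 93.67490567690068 0.2579047831373845
scene 71.45686229317916 18.824873223824284 73.89491877442877 0.25759116124965403
scene 47.57827907302146 11.769682540991425 49.01242767570314 0.24250666702230692
scene 1.4529538626638263 -4.810839372188525 5.025460216938247 -1.2774903713705346
top 127.21351713916805 41.96423824993303 133.95624746466493 0.31863255823289055
```

```bash
cat > ptr.py <<'E'
from h import *
from rig import W
def blade(im_bgr,p,th0=0.27,sh=None,debug=False):
    # sub-pixel centre line of the dark bluish blade in the scene view
    sh=p[3:5] if sh is None else sh
    g=im_bgr.astype(float); c=np.array([-np.sin(p[2]),np.cos(p[2]),0]); ex=np.array([np.cos(p[2]),np.sin(p[2]),0])
    Pp=W(p,[-30,86,170]); pts=[]
    for a in np.arange(30,131,4.):
        ctr=Pp-ex*a*np.cos(th0)+np.array([0,0,a*np.sin(th0)])
        nrm=ex*np.sin(th0)+np.array([0,0,np.cos(th0)])
        b=np.arange(-16,16.1,.5)
        uv=np.array([proj('scene',ctr+nrm*x)[0]+sh for x in b]).astype(np.float32)
        v=cv2.remap(g.astype(np.float32),uv[:,0].reshape(1,-1),uv[:,1].reshape(1,-1),cv2.INTER_LINEAR)[0]
        w=np.clip(14-(v[:,2]-v[:,0]),0,None)*(v.sum(1)<200)   # little red excess = not wood
        if w.sum()>10: pts.append((a,(w*b).sum()/w.sum(),w.max(),np.sqrt((w*b*b).sum()/w.sum()-((w*b).sum()/w.sum())**2)))
    return np.array(pts)
if __name__=='__main__':
    p=np.load('rig.npy'); im=cv2.imread('pics/scene0.png'); r=blade(im,p); print(r)
    m=(r[:,3]<4)
    k=np.polyfit(r[m,0],r[m,1],1); print('free line slope,icpt',k,'theta',0.27+np.arctan(k[0]),' through hinge',0.27+(r[m,0]@r[m,1])/(r[m,0]@r[m,0]))
E
python3 ptr.py
```

```text
[[ 30.      -2.1792  13.6875   0.8713]
 [ 34.      -2.2404  12.6289   1.0165]
 [ 38.      -2.1797  10.3125   1.009 ]
 [ 42.      -1.1333  14.5625   1.0394]
 [ 46.       0.246   14.3398   1.4095]
 [ 50.       0.2173  15.6797   1.4453]
 [ 54.       0.2489  14.7139   1.4098]
 [ 58.      -0.1332  15.582    1.819 ]
 [ 62.      -0.8591  15.3398   2.183 ]
 [ 66.      -0.7129  17.3125   2.1395]
 [ 70.      -0.4021  15.0781   2.0273]
 [ 74.      -0.8074  13.7422   1.8841]
 [ 78.      -1.8666  13.6172   1.4861]
 [ 82.      -2.0418  13.9688   1.4404]
 [ 86.      -1.7627  12.3164   1.5116]
 [ 90.      -0.5621  14.8125   1.8921]
 [ 94.       0.4265  15.       2.6079]
 [ 98.       1.3096  14.8516   2.5762]
 [102.       0.6279  14.6367   1.5049]
 [106.       0.0273  13.4473   0.705 ]
 [110.       0.536    8.4238   0.9214]
 [114.       0.1809  14.9414   2.0559]
 [118.       0.0745  15.3936   1.8015]
 [122.       1.0307   8.2305   0.9505]
 [126.       0.6831   9.125    0.9767]]
free line slope,icpt [ 0.0225 -2.2031] theta 0.2924611654026563  through hinge 0.26761746505828915
```

```bash
cat > mv.py <<'E'
from h import *
from scipy.spatial.transform import Rotation as Ro
def st():
    s=robot.state(); R=Ro.from_rotvec(s['ee_rot']).as_matrix(); return s,R
def show():
    s,R=st(); print('t %.2f'%s['t'],'pos',s['position'],'F',s['contact_force'],'M',s['moment'],'w %.1f'%s['width']); print('q',s['joint_pos']); print('toolz yaw %.2f'%np.degrees(np.arctan2(R[1,2],R[0,2])),'tooly',R[:,1],'toolx',R[:,0])
def units(dpos=None,target=None):
    s,R=st(); d=np.array(dpos) if dpos is not None else np.array(target)-s['position']
    return R.T@d/25
def turn(yaw):
    # tool y straight down, z at yaw (deg) ; returns rotvec in tool axes, units of 8 deg
    s,R=st(); z=np.array([np.cos(np.radians(yaw)),np.sin(np.radians(yaw)),0]); y=np.array([0,0,-1.]); x=np.cross(y,z)
    return Ro.from_matrix(R.T@np.stack([x,y,z],1)).as_rotvec(degrees=True)/8
E
python3 - <<'E'
from mv import *
show()
G=lambda x,y:(170+(x+.5)/8-.5,260+(y+.5)/8-.5); H=lambda x,y:(370+(x+.5)/4-.5,140+(y+.5)/4-.5)
p=np.load('rig.npy')
print('gauge top', onz('top',G(228,234)-p[5:7],120),onz('scene',H(232,125)-p[3:5],120))
print('corners',[onz('top',G(*c)-p[5:7],120)[:2] for c in [(190,176),(284,190),(270,292),(170,280)]])
print('scene corners',[onz('scene',H(*c)-p[3:5],120)[:2] for c in [(212,108),(253,108),(264,138),(205,137)]])
for q in [(175,112),(492,158),(455,420),(135,345)]: print('plate top', onz('top',G(*q)-p[5:7],3))
for q in [(102,235),(240,232),(300,320),(130,333)]: print('plate scene', onz('scene',H(*q)-p[3:5],3))
E
```

```text
t 0.10 pos [ 303.6256 -602.4222  230.5369] F [ 0.1125 -0.5329  0.4383] M [ 0.0233 -0.0375 -0.0113] w 85.1
q [ 1.0202  0.5765  0.0248  1.4378 -0.015   1.129  -0.0565]
toolz yaw -63.25 tooly [-0.0007  0.0013 -1.    ] toolx [-0.893  -0.4501  0.    ]
gauge top [432.4421 321.1518 120.    ] [435.4697 318.877  120.    ]
corners [array([448.143 , 332.3569]), array([444.6627, 306.2493]), array([416.8332, 308.9204]), array([419.684 , 336.5701])]
scene corners [array([420.0679, 313.7985]), array([425.5183, 335.0282]), array([449.2385, 331.2121]), array([440.7937, 301.4419])]
plate top [478.9607 365.4666   3.    ]
plate top [466.279  268.7187   3.    ]
plate top [387.9831 277.1042   3.    ]
plate top [408.7505 374.3462   3.    ]
plate scene [388.3168 277.3897   3.    ]
plate scene [406.2047 357.5113   3.    ]
plate scene [480.7558 362.9288   3.    ]
plate scene [466.3284 265.9355   3.    ]
```

jog_arm(steps=[[1, [0, -2, 0], [0, 0, 0]], [1, [-1, -4, -0.4], [0, -0.8, 0]], [1, [-2.5, -5.5, -0.9], [0, -1.6, 0]], [1, [-4, -6, -1.5], [0, -2.4, 0]], [1, [-5.5, -6, -2], [0, -3.2, 0]], [1, [-7, -6, -2.5], [0, -4, 0]], [1, [-8.5, -6, -3], [0, -4.8, 0]], [1, [-10, -6, -3.6], [0, -5.6, 0]], [1, [-11.5, -6, -4.2], [0, -6.4, 0]], [1, [-13, -6, -4.8], [0, -7.2, 0]], [1, [-14, -6, -5.1], [0, -8, 0]], [1, [-14, -6, -5.1], [0, -8.6, 0]]])

```text
t: 1.3
position: [562.0, -326.5, 380.5]
ee_rot: [-1.256, 1.13, -1.127]
contact_force: [1.4, -0.5, 0.2]
width: 85.3
```

```bash
python3 - <<'E'
from mv import *
show()
for tg in ([600,-50,380],[540,200,300],[434,320,220]): print(tg,units(target=tg))
print(turn(80))
E
```

```text
t 1.30 pos [ 561.9785 -326.5435  380.5354] F [ 1.3587 -0.4901  0.2117] M [-0.0422  0.0303  0.0048] w 85.3
q [ 0.6322  0.4704 -0.3109  1.2341  0.1369  1.4584  0.4459]
toolz yaw 6.20 tooly [ 0.0004  0.0031 -1.    ] toolx [ 0.108  -0.9941 -0.0031]
[600, -50, 380] [-10.8326   0.0569   2.7067]
[540, 200, 300] [-21.0235   3.2873   1.3983]
[434, 320, 220] [-26.2434   6.5006  -2.3009]
[-0.019  -9.2249 -0.0154]
```

jog_arm(steps=[[1, [-1.8, 0, 0.5], [0, -0.9, 0]], [1, [-3.6, 0, 1], [0, -1.8, 0]], [1, [-5.4, 0, 1.5], [0, -2.7, 0]], [1, [-7.2, 0, 2], [0, -3.6, 0]], [1, [-9, 0, 2.3], [0, -4.5, 0]], [1, [-10.8, 0, 2.3], [0, -5.4, 0]], [1, [-12.6, 0, 2.2], [0, -6.3, 0]], [1, [-14.4, 0.6, 2.1], [0, -7.2, 0]], [1, [-16.2, 1.2, 1.9], [0, -8.1, 0]], [1, [-18, 1.8, 1.7], [0, -9, 0]], [1, [-19.8, 2.5, 1.5], [0, -9.2, 0]], [1, [-21, 3.2, 1.3], [0, -9.2, 0]]])

```text
t: 2.5
position: [539.2, 197.6, 300.6]
ee_rot: [-1.565, 0.146, -0.145]
contact_force: [-0.7, 0.3, -0.6]
width: 85.2
```

```bash
python3 - <<'E'
from mv import *
show()
for tg in ([434,320,220],[434,320,150],): print(tg,units(target=tg))
print(turn(80))
E
```

```text
t 2.50 pos [539.1787 197.5857 300.6151] F [-0.7371  0.2545 -0.612 ] M [0.0163 0.0152 0.0068] w 85.2
q [ 0.0353  0.4327 -0.7105  1.5852  0.2927  1.233   0.6581]
toolz yaw 79.37 tooly [-0.0005  0.0013 -1.    ] toolx [ 0.9829 -0.1844 -0.0007]
[434, 320, 220] [-5.0356  3.2328  4.0331]
[434, 320, 150] [-5.0337  6.0328  4.0298]
[-0.0085 -0.0782 -0.0049]
```

jog_arm(steps=[[1, [-1.3, 0.5, 1], [0, -0.1, 0]], [1, [-2.6, 1, 2], [0, -0.2, 0]], [1, [-3.9, 1.8, 3], [0, -0.27, 0]], [1, [-5.03, 2.8, 4.03], [0, -0.27, 0]], [1, [-5.03, 4, 4.03], [0, -0.27, 0]], [1, [-5.03, 4.8, 4.03], [0, -0.27, 0]], [1, [-5.03, 4.8, 4.03], [0, -0.27, 0]]])

```text
t: 3.2
position: [434.7, 315.7, 178.7]
ee_rot: [-1.571, 0.122, -0.116]
contact_force: [-0.6, -0.3, 0.4]
width: 85.6
```

```bash
python3 - <<'E'
from mv import *
show()
for n in ("scene","top"):
    im=robot.capture(n); cv2.imwrite(f"pics/{n}1.png",im[:,:,::-1])
crop('pics/scene1.png','pics/s1c.png',360,90,130,140,4)
crop('pics/top1.png','pics/t1c.png',150,240,110,90,7)
E
```

```text
t 3.20 pos [434.6952 315.6896 178.7459] F [-0.5568 -0.3057  0.3863] M [-0.0346 -0.0285  0.0096] w 85.6
q [-0.2422  0.4987 -0.7005  1.8521  0.3909  0.938   0.2996]
toolz yaw 81.35 tooly [-0.004  -0.0032 -1.    ] toolx [ 0.9886 -0.1504 -0.0035]
```

View pics/s1c.png

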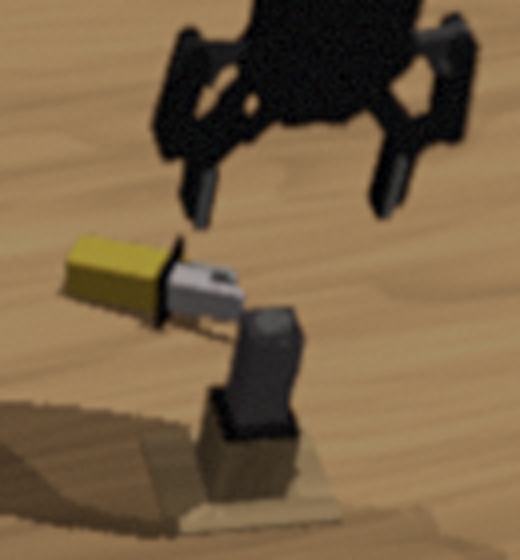

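View pics/t1c.png

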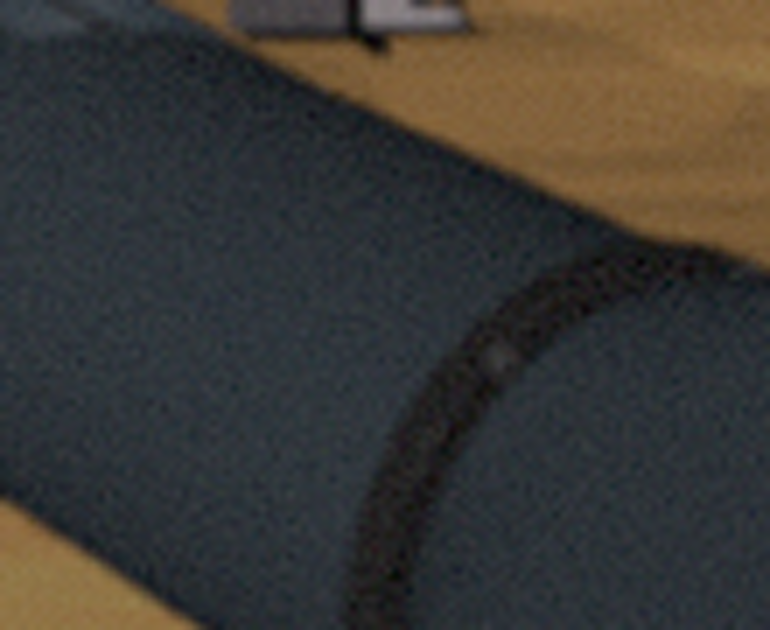

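```bash
python3 - <<'E'
from mv import *
show(); s,R=st()
print(units(target=[434,320,70]),turn(81.5))
for d in(-46,46): print((proj('scene',s['position']+np.array([0,0,13])+R[:,2]*d)[0]-[360,90])*4)
E
```

```text
t 3.30 pos [436.0727 316.8884 181.5357] F [1.0968 0.1022 0.8282] M [-0.0325  0.0114  0.019 ] w 85.2
q [-0.2408  0.4957 -0.7021  1.8482  0.3898  0.9399  0.3006]
toolz yaw 81.30 tooly [-0.0006 -0.0002 -1.    ] toolx [ 0.9885 -0.1512 -0.0006]
[-0.0982  4.4615  0.1117] [ 0.0019 -0.0248 -0.0041]
[198.4085 217.0658]
[379.4648 205.5419]
```

jog_arm(steps=[[1, [-0.06, 1.2, 0.1], [0, 0, 0]], [1, [-0.06, 2.4, 0.1], [0, 0, 0]], [1, [-0.06, 3.4, 0.1], [0, 0, 0]], [1, [-0.06, 4, 0.1], [0, 0, 0]], [1, [-0.06, 4.4, 0.1], [0, 0, 0]], [1, [-0.06, 4.4, 0.1], [0, 0, 0]], [1, [-0.06, 4.4, 0.1], [0, 0, 0]]])

```text
t: 4.0
position: [435.5, 320.1, 72.3]
ee_rot: [-1.567, 0.119, -0.12]
contact_force: [-0.7, 0.2, 0.1]
width: 85.0
```

```bash
python3 - <<'E'
from mv import *
im=robot.capture('scene'); cv2.imwrite(f"pics/scene2.png",im[:,:,::-1])
show()
crop('pics/scene2.png','pics/s2c.png',360,90,130,140,5)
E
```

```text
t 4.05 pos [435.574  320.0795  72.4429] F [0.3744 1.1595 0.1428] M [-0.011   0.0357 -0.0455] w 85.5
q [-0.3257  0.6323 -0.6018  1.9608  0.5394  0.7102  0.1616]
toolz yaw 81.28 tooly [ 0.0014  0.0011 -1.    ] toolx [ 0.9885 -0.1515  0.0012]
```

View pics/s2c.png

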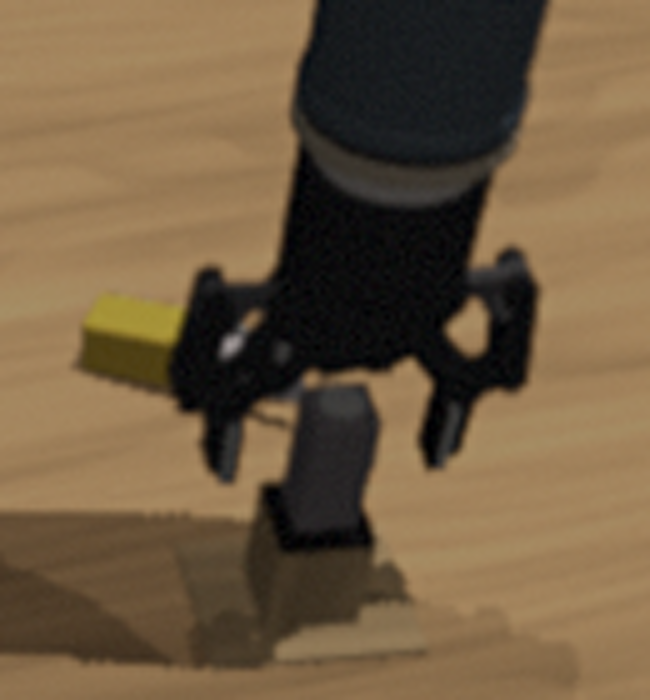

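The gauge body at (335,455) in the crop sits midway between the fingers at (222,465) and (440,450). I'll close on it now.

jog_arm(steps=[[0.3, [0, 0, 0], [0, 0, 0]], [0.3, [0, 0, 0], [0, 0, 0]], [0.2, [0, 0, 0], [0, 0, 0]], [0.2, [0, 0, 0], [0, 0, 0]], [0.2, [0, 0, 0], [0, 0, 0]], [0.2, [0, 0, 0], [0, 0, 0]], [0.2, [0, 0, 0], [0, 0, 0]], [0.2, [0, 0, 0], [0, 0, 0]]], grip_force=60)

```text
t: 4.85
position: [435.1, 319.9, 71.7]
ee_rot: [-1.567, 0.119, -0.12]
contact_force: [-0.1, -0.1, 5.7]
width: 29.4
```

```bash
python3 - <<'E'
from mv import *
show()
E
```

```text
t 4.85 pos [435.1225 319.8725  71.7073] F [-0.0613 -0.1127  5.7488] M [-0.1195  0.06   -0.0365] w 29.4
q [-0.3263  0.6332 -0.6013  1.9617  0.54    0.7094  0.1611]
toolz yaw 81.31 tooly [ 0.0006  0.0005 -1.    ] toolx [ 0.9885 -0.1511  0.0005]
```

jog_arm(steps=[[0.2, [0, -0.5, 0], [0, 0, 0]], [0.2, [0, -1.2, 0], [0, 0, 0]], [0.2, [0, -2, 0], [0, 0, 0]], [0.2, [0, -3, 0], [0, 0, 0]], [0.2, [0, -4, 0], [0, 0, 0]], [0.2, [0, -5.2, 0], [0, 0, 0]], [0.2, [0, -6, 0], [0, 0, 0]], [0.2, [0, -6, 0], [0, 0, 0]], [0.2, [0, -6, 0], [0, 0, 0]]])

```text
t: 5.75
position: [434.8, 319.2, 221.3]
ee_rot: [-1.568, 0.119, -0.119]
contact_force: [0.1, 0.8, -2.5]
width: 29.5
```

```bash
python3 - <<'E'
from mv import *
for n in ('scene','top'):
    im=robot.capture(n); cv2.imwrite(f"pics/{n}3.png",im[:,:,::-1])
show()
crop('pics/scene3.png','pics/s3c.png',380,80,90,120,6)
crop('pics/top3.png','pics/t3c.png',150,240,110,90,5)
E
```

```text
t 5.85 pos [434.4371 318.8602 220.2691] F [-0.028   0.6243 -2.8355] M [-0.044  -0.0193  0.0063] w 29.3
q [-0.2238  0.4554 -0.7273  1.7951  0.3486  1.0258  0.3341]
toolz yaw 81.31 tooly [-0.0015 -0.0014 -1.    ] toolx [ 0.9885 -0.1511 -0.0013]
```

View pics/s3c.png

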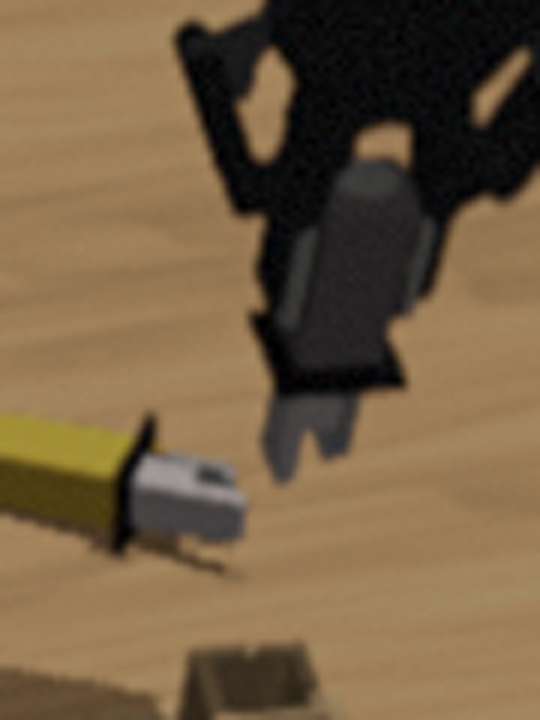

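The clip's notch faces the scene camera. The longer fixed jaw is on the left at (285,480), so gauge +x is along tool −z and the channel lies along tool x. The tool's z yaw therefore has to go from 81.3° to about 105.6°.

```bash
python3 - <<'E'
from mv import *
print(units(target=[484,0,222]),turn(105.6))
s,R=st(); p=np.load('rig.npy')
# check tip heights: project predicted clip features
T=s['position']; gx=-R[:,2]; gy=np.array([-gx[1],gx[0],0])
for nm,o in (('fixed tip',[7,11,-66.7]),('top',[0,0,48.3]),('flange bot l',[22,22,-19.7]),('flange bot r',[-22,22,-19.7]),('lip',[-6,11,-54.2-3.5])):
    X=T+gx*o[0]+gy*o[1]+np.array([0,0,o[2]]); u=proj('scene',X)[0]+p[3:5]; print(nm,(u-[380,80])*6)
E
```

```text
[  3.8873  -0.0547 -12.3084] [ 0.0092 -3.0366 -0.0115]
fixed tip [288.9868 491.4592]
top [365.5771 182.2389]
flange bot l [276.7222 404.6933]
flange bot r [409.0671 396.3439]
lip [331.1459 468.5011]
```

jog_arm(steps=[[0.2, [0.2, -0.2, -0.8], [0, -0.3, 0]], [0.2, [0.6, -0.2, -2], [0, -0.6, 0]], [0.2, [1.1, -0.2, -3.5], [0, -1, 0]], [0.2, [1.6, -0.2, -5], [0, -1.4, 0]], [0.2, [2.1, -0.2, -6.6], [0, -1.8, 0]], [0.2, [2.6, -0.2, -8.2], [0, -2.2, 0]], [0.2, [3.1, -0.2, -9.8], [0, -2.6, 0]], [0.2, [3.5, -0.2, -11.2], [0, -3, 0]], [0.2, [3.8, -0.2, -12], [0, -3.04, 0]], [0.2, [3.89, -0.2, -12.3], [0, -3.04, 0]], [0.2, [3.89, -0.2, -12.3], [0, -3.04, 0]], [0.2, [3.89, -0.2, -12.3], [0, -3.04, 0]]])

```text
t: 7.05
position: [484.2, 2.4, 226.1]
ee_rot: [-1.559, -0.215, 0.215]
contact_force: [-0.2, 0.2, -2.0]
width: 29.1
```

```bash
python3 - <<'E'
from mv import *
for n in ('scene','top'):
    im=robot.capture(n); cv2.imwrite(f"pics/{n}4.png",im[:,:,::-1])
show()
crop('pics/scene4.png','pics/s4c.png',235,130,90,120,6)
crop('pics/top4.png','pics/t4c.png',310,200,110,100,6)
E
```

```text
t 7.15 pos [484.3596   2.6364 226.3084] F [ 0.0846 -0.7888 -1.7302] M [-0.0137  0.0149 -0.032 ] w 29.4
q [ 0.5065  0.3854 -0.8358  1.9132  0.3395  0.9899  1.3632]
toolz yaw 105.76 tooly [-0.      0.0006 -1.    ] toolx [0.9624 0.2716 0.0001]
```

View pics/s4c.png

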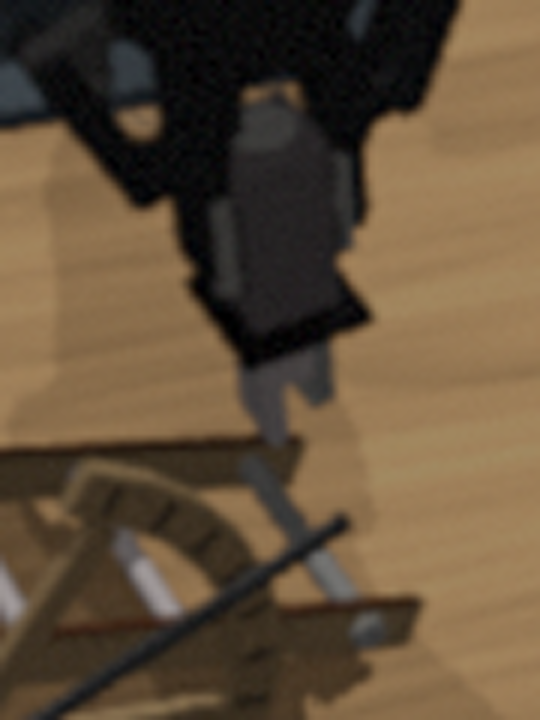

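View pics/t4c.png

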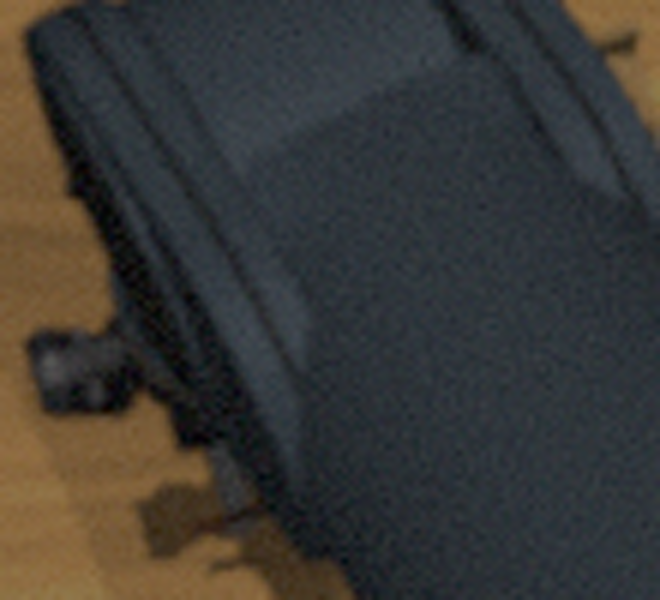

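```bash
cat > chk.py <<'E'
from mv import *
def feats(org,k,dz=0):
    s,R=st(); p=np.load('rig.npy'); T=s['position']; gx=-R[:,2]; gy=np.array([-gx[1],gx[0],0])
    for nm,o in (('fixed tip front',[8,11,-63.7]),('top',[0,0,51.3]),('flange bot +x+y',[22,22,-16.7]),('flange bot -x+y',[-22,22,-16.7]),('flange top +x-y',[22,-22,-10.7]),('flange bot +x-y',[22,-22,-16.7]),('lip',[-6,11,-51.2-3.5])):
        X=T+gx*o[0]+gy*o[1]+np.array([0,0,o[2]+dz]); u=proj('scene',X)[0]+p[3:5]; print(nm,((u-org)+.5)*k-.5)
if __name__=='__main__': feats([235,130],6)
E
python3 chk.py
```

```text
fixed tip front [290.6578 444.0701]
top [268.7272 121.9209]
flange bot +x+y [252.9288 371.5507]
flange bot -x+y [385.5273 319.7772]
flange top +x-y [187.2468 269.1152]
flange bot +x-y [189.2768 284.0503]
lip [328.9895 407.3533]
```

jog_arm(steps=[[0.2, [0, 0.6, -0.06], [0, 0, 0]], [0.2, [0, 1.2, -0.12], [0, 0, 0]], [0.2, [0, 1.6, -0.12], [0, 0, 0]], [0.2, [0, 1.6, -0.12], [0, 0, 0]], [0.2, [0, 1.6, -0.12], [0, 0, 0]]])

```text
t: 7.65
position: [485.5, -1.2, 186.6]
ee_rot: [-1.56, -0.215, 0.215]
contact_force: [0.1, 0.7, -1.2]
width: 29.5
```

```bash
cat >> chk.py <<'E'
def rel():
    s,R=st(); p=np.load('rig.npy'); import rig
    b=rig.W(p,rig.legpt(160,0,0)); ex=np.array([np.cos(p[2]),np.sin(p[2]),0]); ey=np.array([-ex[1],ex[0],0])
    d=s['position']-b; print('TCP-bar in rig x,y,z',d@ex,d@ey,d[2])
E
python3 - <<'E'
from mv import *
ims=[robot.capture('scene') for _ in range(4)]
im=np.mean(ims,0); cv2.imwrite("pics/scene5.png",im[:,:,::-1])
show()
import chk; chk.rel(); chk.feats([255,150],10)
crop('pics/scene5.png','pics/s5c.png',255,150,65,60,10)
E
```

```text
t 7.85 pos [485.7227  -1.7813 186.8754] F [-0.4988  0.2318 -1.9616] M [ 0.0052 -0.0005  0.0618] w 29.3
q [ 0.4813  0.4332 -0.805   1.9674  0.3961  0.9025  1.3151]
toolz yaw 105.63 tooly [ 0.001 -0.    -1.   ] toolx [0.963  0.2694 0.001 ]
TCP-bar in rig x,y,z 2.2080867110216484 1.0237518203070048 82.11706345030339
fixed tip front [278.4205 693.4904]
top [242.6769 191.3286]
flange bot +x+y [217.1521 585.3599]
flange bot -x+y [430.901  499.8603]
flange top +x-y [111.9903 416.1977]
flange bot +x-y [115.2652 439.3473]
lip [340.2455 634.9366][ WARN:0@2.386] global loadsave.cpp:1063 imwrite_ Unsupported depth image for selected encoder is fallbacked to CV_8U.
```

View pics/s5c.png

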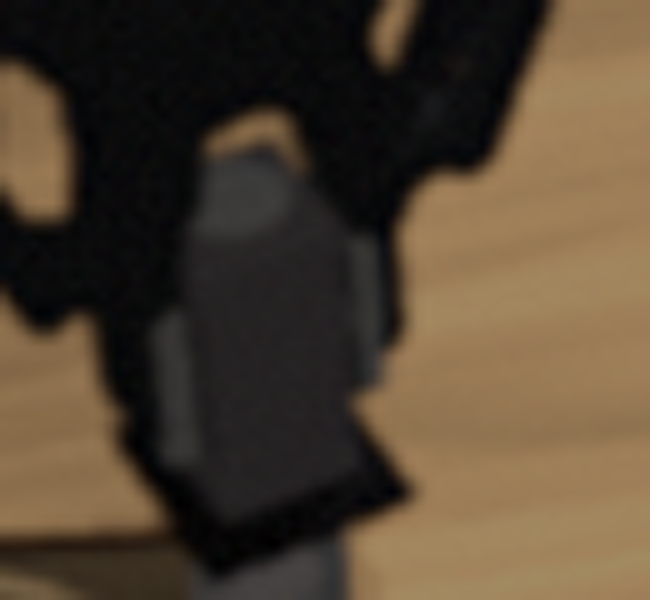

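jog_arm(steps=[[0.2, [0, 0.15, 0.06], [0, 0, 0]], [0.2, [0, 0.3, 0.06], [0, 0, 0]], [0.2, [0, 0.45, 0.06], [0, 0, 0]], [0.2, [0, 0.6, 0.06], [0, 0, 0]], [0.2, [0, 0.6, 0.06], [0, 0, 0]], [0.2, [0, 0.6, 0.06], [0, 0, 0]]], grip_force=80)

```text
t: 8.45
position: [485.0, -0.5, 171.2]
ee_rot: [-1.56, -0.214, 0.214]
contact_force: [-0.6, 0.1, -2.4]
width: 29.1
```

```bash
python3 - <<'E'
from mv import *
ims=[robot.capture('scene') for _ in range(2)]
im=np.mean(ims,0).astype(np.uint8); cv2.imwrite("pics/scene6.png",im[:,:,::-1])
show()
import chk; chk.rel()
crop('pics/scene6.png','pics/s6c.png',255,170,70,75,8)
E
```

```text
t 8.55 pos [485.0821  -0.4517 171.3734] F [ 0.7774  0.4799 -1.473 ] M [-0.0323  0.0204  0.012 ] w 29.2
q [ 0.465   0.4522 -0.7914  1.9887  0.4192  0.8687  1.2899]
toolz yaw 105.63 tooly [ 0.0001  0.0001 -1.    ] toolx [0.963  0.2694 0.0002]
TCP-bar in rig x,y,z 0.7553506994009873 0.7638684669553124 66.6151207960223
```

View pics/s6c.png

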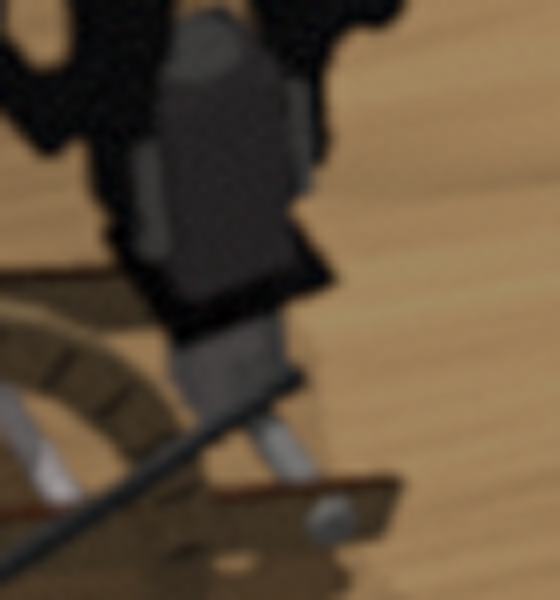

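jog_arm(steps=[[0.2, [0, 0.1, 0], [0, 0, 0]], [0.2, [0, 0.2, 0], [0, 0, 0]], [0.2, [0, 0.3, 0], [0, 0, 0]], [0.2, [0, 0.3, 0], [0, 0, 0]]])

```text
t: 8.95
position: [485.3, 1.2, 163.9]
ee_rot: [-1.558, -0.216, 0.214]
contact_force: [-1.7, 4.8, 0.2]
width: 28.8
```

```bash
python3 - <<'E'
from mv import *
show()
import chk; chk.rel()
E
```

```text
t 8.95 pos [485.2551   1.1528 163.925 ] F [-1.7351  4.787   0.1866] M [ 1.3748  0.2485 -0.0464] w 28.8
q [ 0.457   0.4619 -0.7856  1.9984  0.43    0.8508  1.278 ]
toolz yaw 105.69 tooly [ 0.0009  0.0021 -1.    ] toolx [0.9628 0.2703 0.0014]
TCP-bar in rig x,y,z -0.7437140787295808 1.3614719715445047 59.166671775742174
```

jog_arm(steps=[[0.2, [0, 0.06, 0], [0, 0, 0]], [0.2, [0, 0.12, 0], [0, 0, 0]], [0.2, [0, 0.12, 0], [0, 0, 0]]])

```text
t: 9.25
position: [484.9, 1.2, 160.7]
ee_rot: [-1.558, -0.215, 0.215]
contact_force: [-1.1, 5.4, -1.6]
width: 28.7
```

```bash
python3 - <<'E'
from mv import *
ims=[robot.capture('scene') for _ in range(2)]
im=np.mean(ims,0).astype(np.uint8); cv2.imwrite("pics/scene7.png",im[:,:,::-1])
show()
import chk; chk.rel()
crop('pics/scene7.png','pics/s7c.png',255,170,70,75,8)
E
```

```text
t 9.35 pos [484.9181   1.2128 160.7128] F [-0.3815  5.0703 -2.3068] M [ 1.5535  0.3316 -0.018 ] w 29.3
q [ 0.4541  0.466  -0.7826  2.0026  0.4347  0.8443  1.2736]
toolz yaw 105.70 tooly [ 0.0001  0.0023 -1.    ] toolx [0.9627 0.2706 0.0007]
TCP-bar in rig x,y,z -0.892082563305102 1.0530583349080302 55.95445240623812
```

View pics/s7c.png

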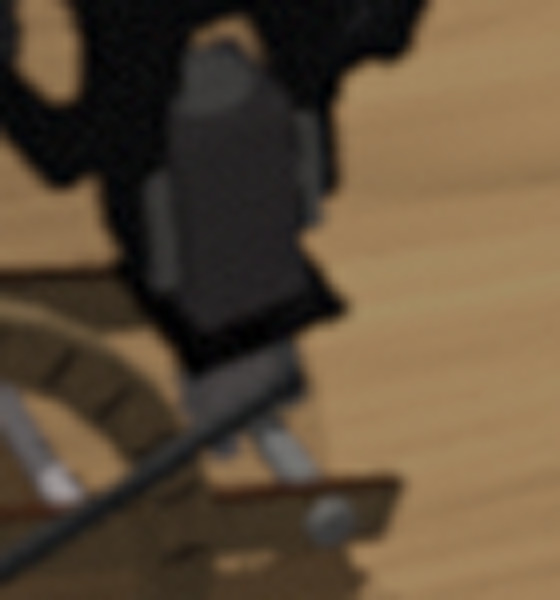

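jog_arm(steps=[[0.2, [0, 0.1, 0], [0, 0, 0]], [0.2, [0, 0.2, 0], [0, 0, 0]], [0.2, [0, 0.2, 0], [0, 0, 0]]])

```text
t: 9.65
position: [484.5, 0.9, 155.2]
ee_rot: [-1.558, -0.214, 0.215]
contact_force: [-1.2, 4.5, -6.3]
width: 28.8
```

```bash
python3 - <<'E'
from mv import *
show()
import chk; chk.rel()
E
```

```text
t 9.65 pos [484.4544   0.8521 155.2388] F [-1.2267  4.5202 -6.329 ] M [ 1.3741  0.2808 -0.0248] w 28.8
q [ 0.4492  0.473  -0.7769  2.0096  0.4432  0.8333  1.2657]
toolz yaw 105.69 tooly [-0.001   0.0019 -1.    ] toolx [ 0.9627  0.2704 -0.0005]
TCP-bar in rig x,y,z -0.6691962456548796 0.50947337744644 50.48043920846169
```

jog_arm(steps=[[0.2, [0, 0.08, 0], [0, 0, 0]], [0.2, [0, 0.12, 0], [0, 0, 0]], [0.2, [0, 0.12, 0], [0, 0, 0]]])

```text
t: 9.95
position: [484.7, -0.2, 152.4]
ee_rot: [-1.56, -0.214, 0.215]
contact_force: [-2.6, 4.7, -5.4]
width: 29.4
```

```bash
python3 - <<'E'
from mv import *
show()
import chk; chk.rel()
E
```

```text
t 9.95 pos [484.6778  -0.1767 152.4449] F [-2.6323  4.6664 -5.3894] M [ 1.2475  0.3382 -0.0061] w 29.4
q [ 0.4468  0.4766 -0.7728  2.0127  0.449   0.8276  1.2613]
toolz yaw 105.65 tooly [-0.0008  0.0005 -1.    ] toolx [ 0.9629  0.2697 -0.0006]
TCP-bar in rig x,y,z 0.38188114903411935 0.44831046601227253 47.68659050263028
```

jog_arm(steps=[[0.2, [0, 0.05, 0.02], [0, 0, 0]], [0.2, [0, 0.1, 0.04], [0, 0, 0]], [0.2, [0, 0.1, 0.04], [0, 0, 0]]])

```text
t: 10.25
position: [485.0, 0.1, 151.3]
ee_rot: [-1.562, -0.214, 0.213]
contact_force: [-4.6, 1.8, 11.7]
width: 29.2
```

```bash
python3 - <<'E'
from mv import *
ims=[robot.capture('scene') for _ in range(2)]
im=np.mean(ims,0).astype(np.uint8); cv2.imwrite("pics/scene8.png",im[:,:,::-1])
show()
import chk; chk.rel()
crop('pics/scene8.png','pics/s8c.png',255,170,70,75,8)
E
```

```text
t 10.35 pos [485.0357   0.1215 151.3513] F [-5.0119  1.2201 10.7659] M [ 0.4847  1.3486 -0.0007] w 29.1
q [ 0.4429  0.4772 -0.7703  2.0149  0.4534  0.8238  1.2553]
toolz yaw 105.60 tooly [ 0.0012 -0.0013 -1.    ] toolx [0.9632 0.2689 0.0008]
TCP-bar in rig x,y,z 0.19077909543700075 0.873177189739525 46.59300080166764
```

View pics/s8c.png

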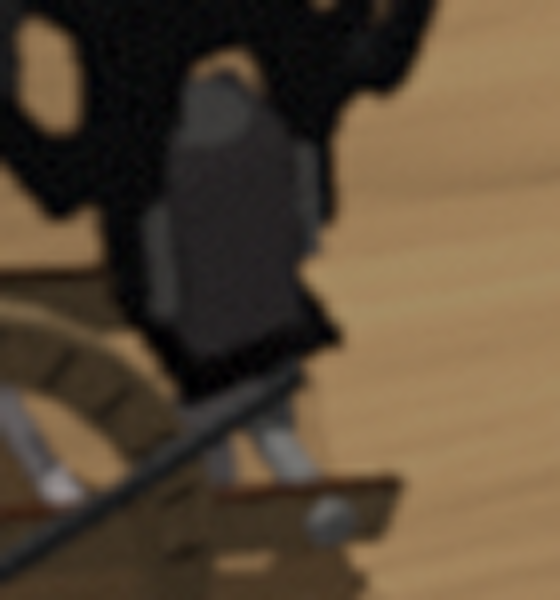

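Fz rose to +11 N, which is roof contact. It came after the lip's pull-down, so the bar has snapped in. I'll lift slowly along the arc.

jog_arm(steps=[[0.2, [0, -0.06, 0.0], [0, 0, 0]], [0.2, [0, -0.14, 0.02], [0, 0, 0]], [0.2, [0, -0.24, 0.06], [0, 0, 0]], [0.2, [0, -0.36, 0.12], [0, 0, 0]], [0.2, [0, -0.5, 0.18], [0, 0, 0]], [0.2, [0, -0.62, 0.22], [0, 0, 0]], [0.2, [0, -0.7, 0.25], [0, 0, 0]], [0.2, [0, -0.7, 0.25], [0, 0, 0]]])

```text
t: 11.15
position: [483.1, 6.4, 168.1]
ee_rot: [-1.561, -0.214, 0.214]
contact_force: [-0.5, 1.0, -3.8]
width: 29.2
```

```bash
python3 - <<'E'
from mv import *
ims=[robot.capture('scene') for _ in range(2)]
im=np.mean(ims,0).astype(np.uint8); cv2.imwrite("pics/scene9.png",im[:,:,::-1])
show()
import chk; chk.rel()
crop('pics/scene9.png','pics/s9c.png',215,150,100,100,7)
E
```

```text
t 11.25 pos [483.1501   6.2889 167.8619] F [ 0.4106  1.5251 -4.3027] M [ 0.3569 -0.002   0.0258] w 28.9
q [ 0.4487  0.454  -0.7887  1.9977  0.424   0.8585  1.2698]
toolz yaw 105.61 tooly [ 0.0003 -0.0002 -1.    ] toolx [0.9631 0.2691 0.0002]
TCP-bar in rig x,y,z -6.256523711712287 0.7135310605128677 63.103551322982355
```

View pics/s9c.png

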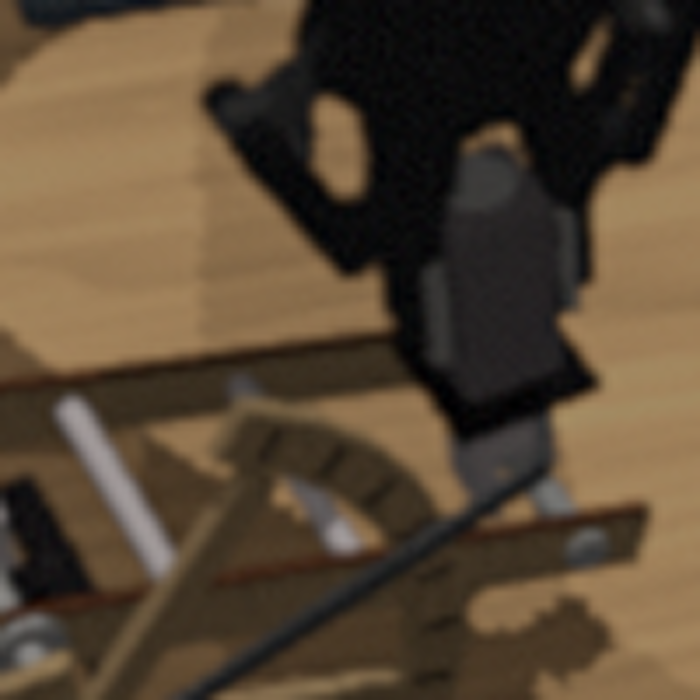

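jog_arm(steps=[[0.2, [0, -0.08, 0.02], [0, 0, 0]], [0.2, [0, -0.24, 0.06], [0, 0, 0]], [0.2, [0, -0.44, 0.11], [0, 0, 0]], [0.2, [0, -0.66, 0.16], [0, 0, 0]], [0.2, [0, -0.88, 0.2], [0, 0, 0]], [0.2, [0, -1.1, 0.23], [0, 0, 0]], [0.2, [0, -1.32, 0.26], [0, 0, 0]], [0.2, [0, -1.54, 0.28], [0, 0, 0]], [0.2, [0, -1.74, 0.29], [0, 0, 0]], [0.2, [0, -1.9, 0.3], [0, 0, 0]], [0.2, [0, -1.98, 0.3], [0, 0, 0]], [0.2, [0, -1.98, 0.3], [0, 0, 0]]])

```text
t: 12.45
position: [481.2, 13.6, 217.6]
ee_rot: [-1.56, -0.214, 0.214]
contact_force: [0.9, 2.3, -3.6]
width: 29.1
```

```bash
python3 - <<'E'
from mv import *
show()
import chk; chk.rel()
E
```

```text
t 12.45 pos [481.1855  13.5701 217.5635] F [ 0.8954  2.33   -3.5762] M [0.3773 0.0458 0.0161] w 29.1
q [ 0.4792  0.3906 -0.8313  1.9333  0.3492  0.9666  1.3264]
toolz yaw 105.61 tooly [ 0.0005 -0.0001 -1.    ] toolx [0.9631 0.2691 0.0004]
TCP-bar in rig x,y,z -13.79778422315797 0.7770735203252679 112.80516032793858
```

jog_arm(steps=[[0.2, [0, -0.08, 0.03], [0, 0, 0]], [0.2, [0, -0.24, 0.03], [0, 0, 0]], [0.2, [0, -0.44, 0.02], [0, 0, 0]], [0.2, [0, -0.64, 0.01], [0, 0, 0]], [0.2, [0, -0.84, -0.02], [0, 0, 0]], [0.2, [0, -1.04, -0.06], [0, 0, 0]], [0.2, [0, -1.24, -0.1], [0, 0, 0]], [0.2, [0, -1.42, -0.14], [0, 0, 0]], [0.2, [0, -1.56, -0.17], [0, 0, 0]], [0.2, [0, -1.62, -0.18], [0, 0, 0]], [0.2, [0, -1.62, -0.18], [0, 0, 0]]])

```text
t: 13.55
position: [482.3, 9.2, 258.0]
ee_rot: [-1.56, -0.214, 0.214]
contact_force: [-0.2, 0.5, -3.8]
width: 29.2
```

```bash
python3 - <<'E'
from mv import *
ims=[robot.capture('scene') for _ in range(8)]
im=np.mean(ims,0).astype(np.uint8); cv2.imwrite("pics/scene10.png",im[:,:,::-1])
im=robot.capture('top'); cv2.imwrite("pics/top10.png",im[:,:,::-1])
show()
import chk; chk.rel()
crop('pics/scene10.png','pics/s10c.png',215,170,90,75,8)
crop('pics/top10.png','pics/t10c.png',310,190,120,100,6)
E
```

```text
t 14.00 pos [482.1318   9.3587 257.6994] F [-0.4917 -0.042  -3.7482] M [ 0.216   0.0665 -0.014 ] w 28.9
q [ 0.5158  0.3481 -0.8536  1.8687  0.2992  1.0587  1.3865]
toolz yaw 105.63 tooly [-0.0003  0.     -1.    ] toolx [ 0.963   0.2694 -0.0003]
TCP-bar in rig x,y,z -9.486998813361897 0.5573031999272151 152.94104633765122
```

View pics/s10c.png

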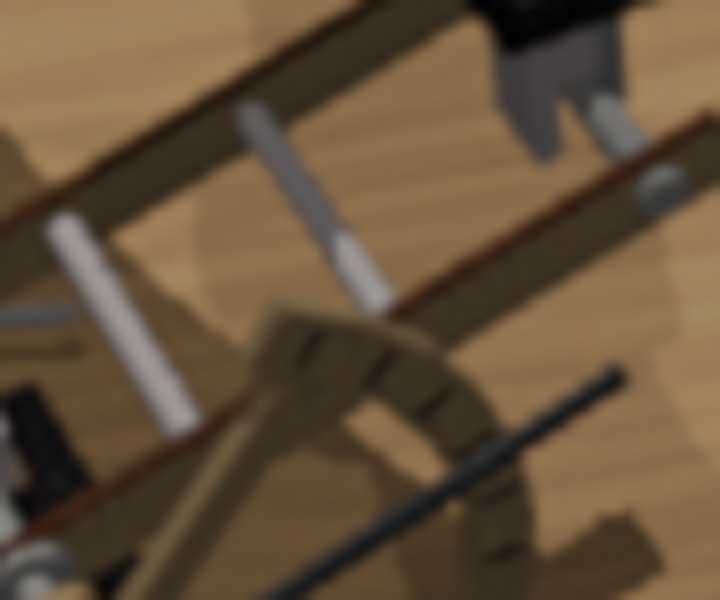

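View pics/t10c.png

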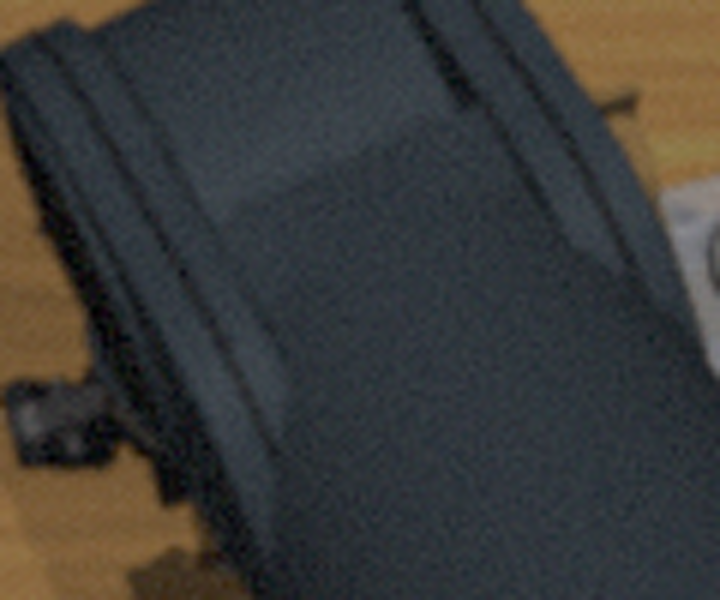

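```bash
cat > leg.py <<'E'
from h import *
from rig import W
def prof(im,p,Y,a,th0,b):
    ex=np.array([np.cos(p[2]),np.sin(p[2]),0]); Pp=W(p,[-30,Y,170])
    ctr=Pp-ex*a*np.cos(th0)+np.array([0,0,a*np.sin(th0)]); nrm=ex*np.sin(th0)+np.array([0,0,np.cos(th0)])
    uv=np.array([proj('scene',ctr+nrm*x)[0]+p[3:5] for x in b]).astype(np.float32)
    return cv2.remap(im.astype(np.float32),uv[:,0].reshape(1,-1),uv[:,1].reshape(1,-1),cv2.INTER_LINEAR)[0]
if __name__=='__main__':
    p=np.load('rig.npy'); im=cv2.imread('pics/scene10.png'); th0=0.255
    b=np.arange(-20,20.1,1.)
    for a in (105,115,125,135,145,172):
        v=prof(im,p,44,a,th0,b); print(a,[f'{int(x)}:{int(q.sum())}/{int(q[2]-q[0])}' for x,q in zip(b[::1],v)][4:38])
    print('blade')
    for a in (50,60,70,80,90,100,110,116,120,124,128):
        v=prof(im,p,86,a,0.27,np.arange(-8,8.1,1)); print(a,[f'{int(q.sum())}/{int(q[2]-q[0])}' for q in v])
E
python3 leg.py
```

```text
105 ['-16:325/62', '-15:324/63', '-14:314/61', '-13:287/57', '-12:255/51', '-11:223/45', '-10:192/38', '-9:163/32', '-8:142/27', '-7:139/26', '-6:140/26', '-5:141/26', '-4:142/26', '-3:142/27', '-2:143/27', '-1:143/27', '0:145/27', '1:146/27', '2:146/26', '3:146/26', '4:144/26', '5:134/26', '6:123/27', '7:115/28', '8:114/31', '9:116/34', '10:132/38', '11:165/43', '12:199/48', '13:234/52', '14:263/56', '15:287/58', '16:302/60', '17:308/61']
115 ['-16:341/65', '-15:337/64', '-14:328/63', '-13:305/59', '-12:275/54', '-11:244/49', '-10:207/41', '-9:172/34', '-8:147/29', '-7:142/27', '-6:140/26', '-5:140/26', '-4:143/27', '-3:144/27', '-2:145/27', '-1:145/27', '0:145/26', '1:144/26', '2:141/26', '3:139/26', '4:134/26', '5:126/26', '6:117/27', '7:110/29', '8:109/31', '9:110/34', '10:127/38', '11:158/42', '12:191/47', '13:227/51', '14:259/55', '15:289/59', '16:304/60', '17:311/61']
125 ['-16:340/65', '-15:335/65', '-14:323/63', '-13:302/60', '-12:275/55', '-11:246/50', '-10:211/43', '-9:177/36', '-8:151/30', '-7:145/29', '-6:140/27', '-5:138/27', '-4:141/27', '-3:144/27', '-2:145/27', '-1:1
[... 2715 characters left out ...]
56', '323/62']
116 ['322/62', '314/60', '291/57', '262/51', '231/45', '186/34', '144/21', '109/9', '102/4', '119/5', '141/8', '175/16', '214/28', '253/40', '282/48', '305/56', '323/62']
120 ['327/63', '314/61', '291/57', '260/52', '218/43', '175/32', '128/18', '101/8', '106/4', '119/4', '146/8', '181/17', '218/29', '254/40', '279/48', '301/55', '316/61']
124 ['334/64', '321/62', '305/59', '282/55', '237/46', '184/34', '137/23', '114/12', '102/4', '101/0', '135/6', '172/14', '211/25', '240/35', '271/47', '298/56', '309/60']
128 ['325/63', '311/61', '294/58', '259/50', '218/42', '172/32', '141/23', '118/14', '100/5', '113/5', '133/7', '155/10', '190/21', '228/33', '261/43', '286/51', '306/56']
```

```bash
python3 - <<'E'
from h import *
crop('pics/top0.png','pics/tz.png',330,215,80,75,10)
crop('pics/scene0.png','pics/sz.png',195,190,80,60,10)
E
```

```text
(no output)
```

View pics/tz.png

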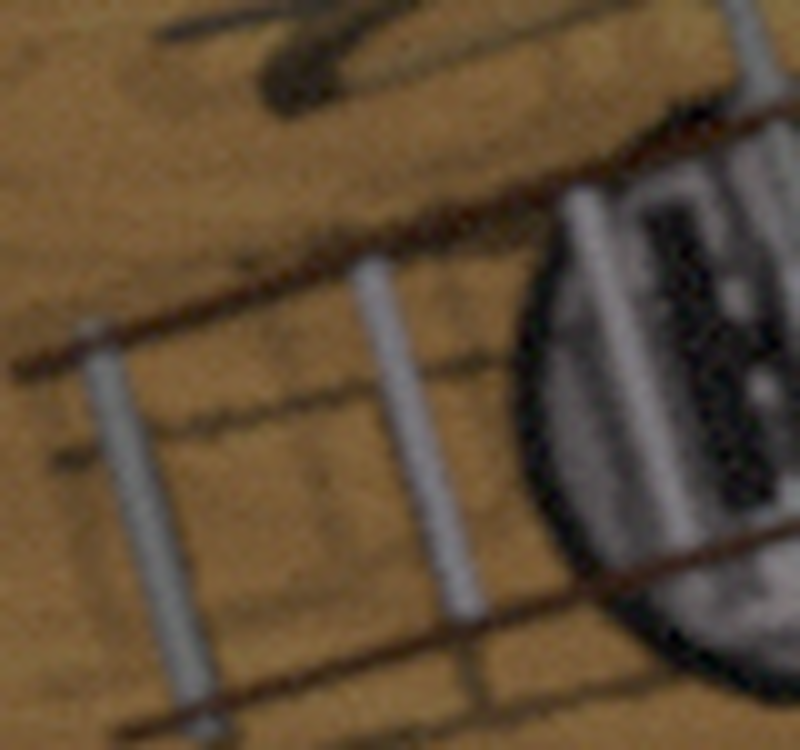

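View pics/sz.png

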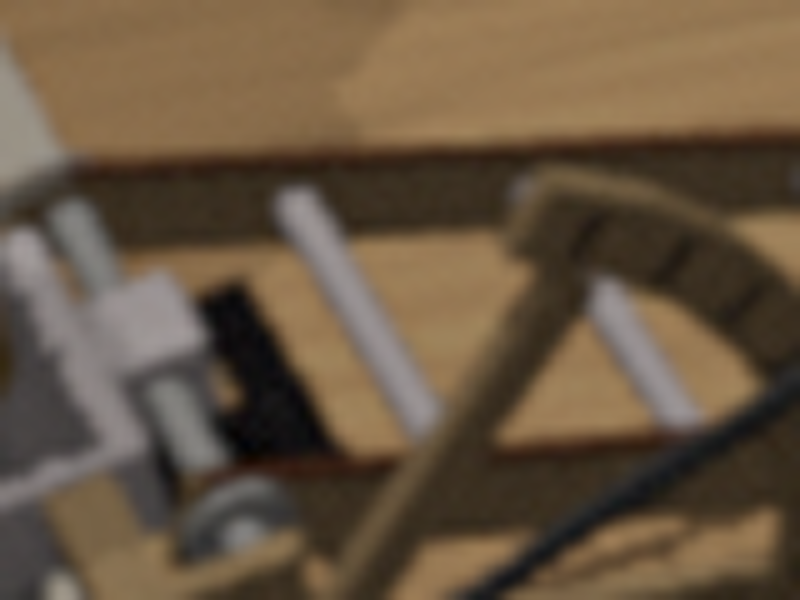

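```bash
cat > rig2.py <<'E'
from rig import *
TZ=lambda x,y:px(x,y,10,330,215); SZ=lambda x,y:px(x,y,10,195,190)
obs2=obs[:5]+[('top',TZ(100,355),legpt(160,40,1)),('top',TZ(193,690),legpt(160,-40,1)),('top',TZ(370,265),legpt(95,40,1)),('top',TZ(465,610),legpt(95,-40,1)),
('top',TZ(583,195),legpt(45,40,1)),('top',TZ(688,530),legpt(45,-40,1)),('top',TZ(20,370),legpt(180,42,10)),('top',TZ(120,735),legpt(180,-42,10)),
('scene',SZ(295,198),legpt(45,-40,0))]
lines=[('scene',[SZ(200,155),SZ(350,149),SZ(550,143),SZ(700,137)],legpt(20,-44,10),legpt(175,-44,10)),
('scene',[SZ(250,243),SZ(330,240),SZ(420,234)],legpt(30,-40,-10),legpt(175,-40,-10)),
('top',[TZ(200,310),TZ(400,245),TZ(600,175),TZ(740,128)],legpt(20,42,10),legpt(175,42,10)),
('top',[TZ(250,695),TZ(400,652),TZ(600,588),TZ(780,530)],legpt(20,-42,10),legpt(175,-42,10)),
('top',[TZ(738,5),TZ(765,80)],np.array([-30,50,172.]),np.array([-30,75,172.]))]
def pj(p,n,P): return proj(n,W(p,P))[0]+(p[3:5] if n=='scene' else p[5:7])
def res2(p,split=False):
    r=[pj(p,n,P)-uv for n,uv,P in obs2]; l=[]
    for n,uvs,A,B in lines:
        a,b=pj(p,n,A),pj(p,n,B); d=(b-a)/np.linalg.norm(b-a); nn=np.array([-d[1],d[0]])
        l+=[np.array([(u-a)@nn for u in uvs])]
    if split: return r,l
    return np.concatenate(r+l+[np.array(p[3:7])*.3])
if __name__=='__main__':
    f=least_squares(res2,np.load('rig.npy'),x_scale=[10,10,.1,1,1,1,1]); p=f.x
    print(p,np.degrees(p[2])); r,l=res2(p,True); print(np.array(r)); print(*l,sep='\n')
    print('bar',W(p,legpt(160,0,0))); np.save('rig2.npy',p)
E
python3 rig2.py
```

```text
[ 532.8925 -168.155    -1.2942    0.3196    0.1066    0.8738    0.0418] -74.15034081643141
[[ 0.6993 -0.0895]
 [-0.2983  0.2867]
 [ 0.2572 -0.0485]
 [ 0.0286  0.6983]
 [-0.582  -0.1546]
 [ 0.2686 -0.0588]
 [ 0.8385  1.2037]
 [ 0.0604 -0.129 ]
 [ 0.9215  0.7348]
 [ 0.0742 -0.3516]
 [ 0.3304  1.973 ]
 [-1.5143  0.1598]
 [-1.249   0.22  ]
 [-0.0871  0.5178]]
[0.2359 0.3277 0.65   0.7419]
[-0.3415 -0.165  -0.2285]
[-0.4468 -0.7286 -0.537  -0.5922]
[-0.1921 -0.5335 -0.3519 -0.1503]
[-0.86   -0.4974]
bar [484.7987   1.2444 104.7583]
```

```bash
python3 - <<'E'
from rig2 import *
for f in('rig.npy','rig2.npy'):
    p=np.load(f); ex=np.array([np.cos(p[2]),np.sin(p[2]),0]); ey=np.array([-ex[1],ex[0],0]); O=np.array([p[0],p[1],0])
    def T(s,t):
        X,g=tri(s-p[3:5],t-p[5:7]); return np.array([(X-O)@ex,(X-O)@ey,X[2]]),g
    print('tip',T(SP(618,95),TP(52,212)))
    print('knob',T(SP(115,447),TP(543,80)), 'ring',T(SP(105,437),TP(553,102)))
    print('near head bar160', T(SB(413,540),TB(143,126)))
    # leg near end corner b=+10
    print('leg near corner',T(SB(520,480),TB(65,172)), legpt(180,42,10))
    for y in (84,86,88,90):
        Pp=W(p,[-30,y,170])
        for uv in (SP(618,95),SP(105,437)):
            q=onplane('scene',uv-p[3:5],Pp,ey)-Pp; print(y,-q@ex,q[2],end=' ; ')
        print()
E
```

```text
tip (array([-155.5369,   86.7847,  205.3492]), np.float64(3.5428759969444568))
knob (array([-31.95  ,  94.5559, 172.2632]), np.float64(2.0382771338010532)) ring (array([-31.0939,  89.3265, 170.2639]), np.float64(1.3454146606673394))
near head bar160 (array([-177.1138,   47.3989,  106.1974]), np.float64(1.8836832741834675))
leg near corner (array([-197.5381,   42.7143,  104.4166]), np.float64(0.6060207743219823)) [-198.4336   42.      105.734 ]
84 124.81438009654866 32.98955341672797 ; 84 1.3695265737928646 -5.985930635928298 ; 
86 123.94684406070245 35.31400875894849 ; 86 1.015601045985699 -3.499312047577291 ; 
88 123.07930802485619 37.638464101169234 ; 88 0.6616755181785167 -1.0126934592260568 ; 
90 122.21177198900999 39.96291944338975 ; 90 0.30774999037136797 1.4739251291248365 ; 
tip (array([-154.6887,   85.7732,  205.1431]), np.float64(2.5708041124856558))
knob (array([-31.0321,  92.9176, 171.9837]), np.float64(1.1241401765991657)) ring (array([-30.2028,  87.6836, 169.9856]), np.float64(0.42660760982760726))
near head bar160 (array([-176.517 ,   46.5018,  105.9526]), np.float64(0.7761181324818708))
leg near corner (array([-196.9703,   41.9232,  104.1863]), np.float64(1.7310568377121518)) [-198.4336   42.      105.734 ]
84 124.06682311982034 33.72234592665359 ; 84 0.6678957761002521 -4.482332059390956 ; 
86 123.18376195440052 36.05359457329598 ; 86 0.30043080889291934 -1.9914532834795864 ; 
88 122.3007007889807 38.384843219938375 ; 88 -0.06703415831443452 0.4994254924318966 ; 
90 121.41763962356089 40.71609186658077 ; 90 -0.4344991255217673 2.990304268343266 ;
```

```bash
cat > cmp.py <<'E'
import sys
from leg import *
def edges(v,b,lo,hi):
    # half-level crossing on each side of the dark band between lo..hi
    s=v.sum(1); c=(b>=lo)&(b<=hi); i0=np.where(c)[0][np.argmin(s[c])]; out=[]
    for sgn in(-1,1):
        far=b[i0]+sgn*6; k=np.argmin(abs(b-far)); lev=(s[i0]+s[k])/2; i=i0
        while s[i]<lev: i+=sgn
        j=i-sgn; out.append(b[j]+(b[i]-b[j])*(lev-s[j])/(s[i]-s[j]))
    return out
def blade(im,p,th0=.28,A=None):
    r=[]
    for a in (np.arange(44,126,3.) if A is None else A):
        b=np.arange(-14,14.1,.5); v=prof(im,p,86,a,th0,b)
        try: e=edges(v,b,-4,4); r.append((a,sum(e)/2,e[1]-e[0]))
        except Exception: pass
    return np.array(r)
def plate(im,p,th0,A):
    r=[]
    for a in A:
        b=np.arange(-20,-5,.5); s=prof(im,p,44,a,th0,b).sum(1); lev=(s[-3]+s[:6].max())/2
        i=len(b)-1
        while i>0 and s[i]<lev: i-=1
        e=b[i]+(b[i+1]-b[i])*(lev-s[i])/(s[i+1]-s[i]); r.append((a,e))
    return np.array(r)
def report(f,rg,th0,A=np.arange(100,178,3.)):
    p=np.load(rg); im=cv2.imread(f)
    B=blade(im,p); m=abs(B[:,2]-np.median(B[:,2]))<1.5; B=B[m]; k=np.polyfit(B[:,0],B[:,1],1)
    print(rg,'blade free theta %.4f icpt %.2f | hinge %.4f | far half hinge %.4f'%(.28+k[0],k[1],.28+B[:,0]@B[:,1]/(B[:,0]@B[:,0]),.28+np.mean((B[:,1]/B[:,0])[B[:,0]>95])),len(B))
    L=plate(im,p,th0,A); d=L[:,1]+10; k2=np.polyfit(L[:,0],d,1)
    print('   leg free theta %.4f icpt %.2f | hinge %.4f'%(th0+k2[0],k2[1],th0+L[:,0]@d/(L[:,0]@L[:,0])))
if __name__=='__main__':
    for rg in('rig.npy','rig2.npy'): report(sys.argv[1],rg,float(sys.argv[2]))
E
python3 cmp.py pics/scene10.png 0.255
```

```text
rig.npy blade free theta 0.3003 icpt -4.00 | hinge 0.2563 | far half hinge 0.2651 25Traceback (most recent call last):
  File "cmp.py", line 33, in <module>
    for rg in('rig.npy','rig2.npy'): report(sys.argv[1],rg,float(sys.argv[2]))
                                     ~~~~~~^^^^^^^^^^^^^^^^^^^^^^^^^^^^^^^^^^^
  File "cmp.py", line 30, in report
    L=plate(im,p,th0,A); d=L[:,1]+10; k2=np.polyfit(L[:,0],d,1)
  File "cmp.py", line 24, in plate
    e=b[i]+(b[i+1]-b[i])*(lev-s[i])/(s[i+1]-s[i]); r.append((a,e))
            ~^^^^^
IndexError: index 30 is out of bounds for axis 0 with size 30
```

```bash
sed -i 's/lev=(s\[-3\]+s\[:6\].max())\/2/lev=(s[(b>-8.6)\&(b<-5.6)].min()+s[:8].max())\/2/; s/np.arange(100,178,3.)/np.r_[np.arange(102,150,3.),168:176:2]/; s/i=len(b)-1/i=int(np.argmin(s+1e3*(b<-9)))/' cmp.py; python3 cmp.py pics/scene10.png 0.255; python3 - <<'E'
from cmp import *
p=np.load('rig2.npy'); im=cv2.imread('pics/scene10.png'); print(blade(im,p).T); print(plate(im,p,.255,np.r_[np.arange(102,150,3.),168:176:2]).T)
E
```

```text
[[ 44.      47.      50.      53.      56.      59.      62.      65.
   68.      71.      74.      77.      80.      83.      86.      89.
   92.      95.      98.     101.     104.     107.     110.     113.
  116.     119.     122.     125.    ]
 [ -1.514   -1.3703  -1.3457  -1.0761  -1.2523  -0.97    -1.2702  -1.2385
   -1.1815  -1.7687  -1.6559  -2.0777  -1.5405  -1.1708  -1.1913  -1.7974
   -2.0086  -2.3966  -2.1016  -1.9446  -0.4769  -0.9705  -0.521   -0.6714
   -0.3202  -0.6002  -0.3179  -0.5954]
 [  6.6826   6.8692   6.5065   6.9009   6.6148   6.9691   6.636    6.859
    6.3436   6.4295   6.155    6.1076   6.4056   6.602    6.4494   5.714
    4.406    4.5436   5.0166   6.185    6.6098   6.6682   6.6469   6.7709
    6.5045   6.6565   6.46     6.5819]]
[[102.     105.     108.     111.     114.     117.     120.     123.
  126.     129.     132.     135.     138.     141.     144.     147.
  168.     170.     172.     174.    ]
 [ -9.3031 -10.5032 -10.2994 -10.4389 -10.2116 -10.2615 -10.571  -10.5321
  -10.1563 -10.3334 -10.5396 -10.3379 -10.7619 -10.6731 -10.8261 -10.9181
  -
[... 311 characters left out ...]
ade(im,p); m=abs(B[:,2]-np.median(B[:,2]))<1.5; B=B[m]; k=np.polyfit(B[:,0],B[:,1],1)
  File "cmp.py", line 14, in blade
    b=np.arange(-14,14.1,.5); v=prof(im,p,86,a,th0,b)
                                ~~~~^^^^^^^^^^^^^^^^^
  File "leg.py", line 6, in prof
    uv=np.array([proj('scene',ctr+nrm*x)[0]+p[3:5] for x in b]).astype(np.float32)
                 ~~~~^^^^^^^^^^^^^^^^^^^
  File "h.py", line 22, in proj
    K,d,R,t=cam(n); return cv2.projectPoints(np.atleast_2d(np.array(X,float)),cv2.Rodrigues(R)[0],t,K,d)[0][:,0]
            ~~~^^^
  File "h.py", line 5, in cam
    c=robot.camera_info(n); f=240/np.tan(np.radians(c['vfov'])/2)
ValueError: time passes only in moves, steps and waits
```

jog_arm(steps=[[0.2, [0, -0.05, -0.01], [0, 0, 0]], [0.2, [0, -0.11, -0.03], [0, 0, 0]], [0.2, [0, -0.16, -0.04], [0, 0, 0]], [0.2, [0, -0.17, -0.04], [0, 0, 0]], [0.2, [0, -0.17, -0.04], [0, 0, 0]]])

```text
t: 14.5
position: [482.5, 8.3, 262.2]
ee_rot: [-1.56, -0.214, 0.214]
contact_force: [-0.2, 0.8, -3.1]
width: 29.0
```

```bash
python3 - <<'E'
import re
s=open('h.py').read().replace("def cam(n):","from functools import lru_cache\n@lru_cache(None)\ndef cam(n):"); open('h.py','w').write(s)
E
python3 - <<'E'
from mv import *
ims=[robot.capture('scene') for _ in range(12)]
im=np.mean(ims,0).round().astype(np.uint8); cv2.imwrite("pics/scene11.png",im[:,:,::-1])
show()
import chk; chk.rel()
crop('pics/scene11.png','pics/s11c.png',215,170,90,75,8)
E
python3 cmp.py pics/scene11.png 0.28;python3 - <<'E'
from cmp import *
p=np.load('rig2.npy'); im=cv2.imread('pics/scene11.png'); print(blade(im,p).T); print(plate(im,p,.28,np.r_[np.arange(102,150,3.),168:176:2]).T)
E
```

```text
t 15.10 pos [482.4785   8.4084 262.029 ] F [ 0.2954  0.2854 -3.1179] M [ 0.2713 -0.0169 -0.006 ] w 29.3
q [ 0.5201  0.344  -0.8553  1.8611  0.2946  1.0685  1.3934]
toolz yaw 105.63 tooly [-0.0001  0.     -1.    ] toolx [ 0.963   0.2694 -0.    ]
TCP-bar in rig x,y,z -8.478476100075897 0.6359532048328551 157.2707153915185
rig.npy blade free theta 0.2979 icpt -3.87 | hinge 0.2556 | far half hinge 0.2633 27
   leg free theta 0.2817 icpt -1.13 | hinge 0.2735
rig2.npy blade free theta 0.2905 icpt -2.04 | hinge 0.2682 | far half hinge 0.2721 26
   leg free theta 0.2772 icpt 0.16 | hinge 0.2784
[[ 44.      47.      50.      53.      56.      59.      62.      65.
   68.      71.      74.      77.      80.      83.      86.      89.
   92.      95.      98.     101.     104.     107.     110.     113.
  116.     119.     122.     125.    ]
 [ -1.5097  -1.3359  -1.3626  -1.225   -1.2533  -1.0069  -1.2656  -1.2226
   -1.1545  -1.6317  -1.6116  -1.9256  -1.381   -0.8294  -1.2222  -1.7471
   -2.016   -2.43    -2.0613  -1.862   -0.4978  -0.9551  -0.5307  -0.6836
   -0.3233  -0.5984  -0.3059  -0.5871]
 [  6.6694   6.853    6.5044   6.8069   6.6241   6.964    6.7188   6.8258
    6.5148   6.4513   6.3017   6.4755   6.5446   6.6233   6.4339   5.8719
    4.3197   4.8978   5.1998   6.2095   6.6193   6.645    6.6617   6.77
    6.4896   6.6911   6.5167   6.6169]]
[[102.     105.     108.     111.     114.     117.     120.     123.
  126.     129.     132.     135.     138.     141.     144.     147.
  168.     170.     172.     174.    ]
 [ -9.9947  -9.9874 -10.2299  -9.7641 -10.2462 -10.0329 -10.32   -10.1995
  -10.1676 -10.21   -10.5844 -10.3455 -10.7621 -10.1429 -10.469   -9.8034
  -10.5889 -10.1559 -10.1585 -10.1186]]
```

View pics/s11c.png

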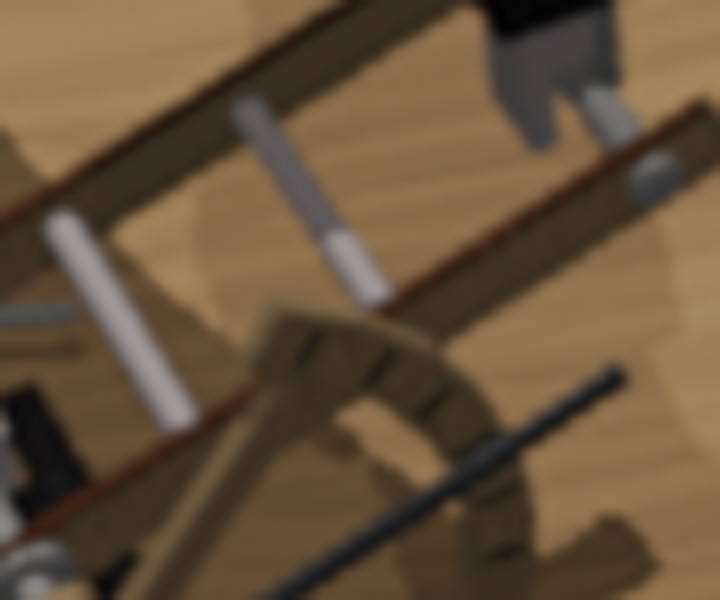

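jog_arm(steps=[[0.2, [0, -0.015, -0.004], [0, 0, 0]], [0.2, [0, -0.03, -0.008], [0, 0, 0]], [0.2, [0, -0.03, -0.008], [0, 0, 0]], [0.2, [0, -0.03, -0.008], [0, 0, 0]]])

```text
t: 15.5
position: [482.5, 8.2, 262.8]
ee_rot: [-1.56, -0.214, 0.214]
contact_force: [-0.8, 0.4, -3.5]
width: 29.0
```

```bash
python3 - <<'E'
from mv import *
ims=[robot.capture('scene') for _ in range(12)]
im=np.mean(ims,0).round().astype(np.uint8); cv2.imwrite("pics/scene12.png",im[:,:,::-1])
im=robot.capture('top'); cv2.imwrite("pics/top12.png",im[:,:,::-1])
show()
z=robot.state()['position'][2]; print('kinematic leg',np.arcsin((z-48.6-170)/160))
a=cv2.imread('pics/scene0.png');b=cv2.imread('pics/scene12.png')
p=np.load('rig2.npy')
import cmp
for f in (a,b):
    B=cmp.blade(f,p,A=np.arange(104,112,2.)); print('tip part',B[:,1].mean())
cv2.imwrite('pics/s12f.png',b)
E
python3 cmp.py pics/scene12.png 0.28; python3 cmp.py pics/scene0.png -0.42
```

```text
t 16.15 pos [482.5485   8.2041 262.7859] F [-0.1185  0.4003 -2.8397] M [ 0.261   0.0455 -0.0025] w 29.1
q [ 0.521   0.3433 -0.8555  1.8597  0.2938  1.0703  1.3947]
toolz yaw 105.63 tooly [-0.  0. -1.] toolx [ 0.963   0.2694 -0.    ]
kinematic leg 0.27979869337869323
tip part -0.4433946752430387
tip part -0.6008394616580686
rig.npy blade free theta 0.2991 icpt -3.91 | hinge 0.2563 | far half hinge 0.2633 26
   leg free theta 0.2843 icpt -0.87 | hinge 0.2779
rig2.npy blade free theta 0.2902 icpt -2.01 | hinge 0.2682 | far half hinge 0.2721 26
   leg free theta 0.2793 icpt 0.45 | hinge 0.2826
rig.npy blade free theta 0.3004 icpt -4.15 | hinge 0.2550 | far half hinge 0.2640 26
   leg free theta -0.3856 icpt -5.69 | hinge -0.4270
rig2.npy blade free theta 0.2940 icpt -2.51 | hinge 0.2666 | far half hinge 0.2725 26
   leg free theta -0.3871 icpt -5.11 | hinge -0.4242
```

View pics/scene12.png

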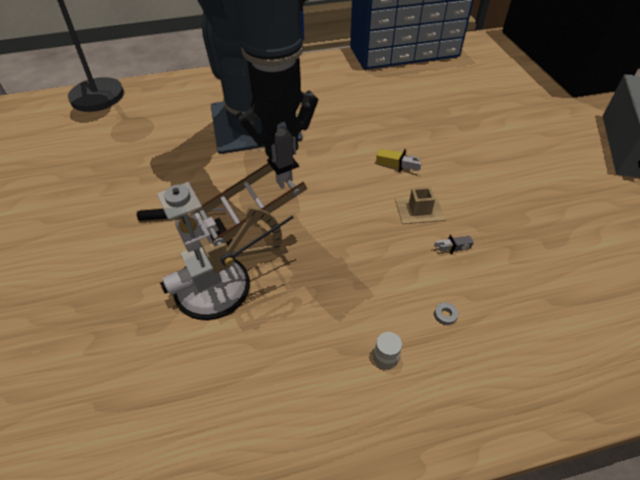

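View pics/top12.png

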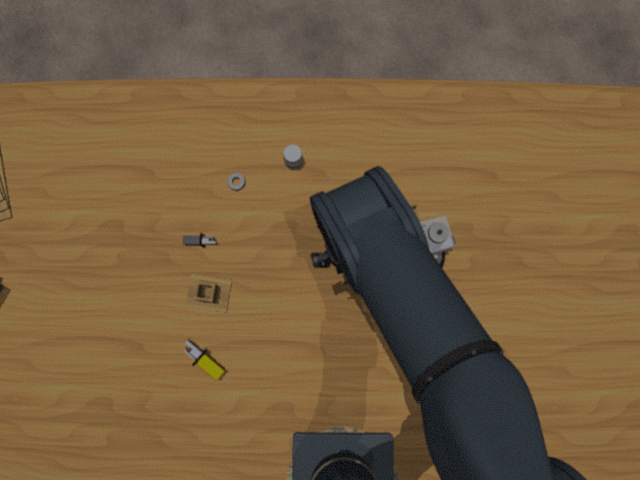

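```bash
python3 - <<'E'
from mv import *
print(robot.sign_off())
E
```

```text
the job is handed in; nothing more can be done
None
```

I took the gauge out of its holder and snapped its clip over the leg's outer bar. I then lifted the leg to the pointer's angle and handed the job in at about 16 s, still gripping the gauge upright.

**Snap:** the force went from sideways, as the lip opened, to a downward pull, then to about +11 N at the clip's roof. The leg then rose with the gauge. The final load on the tool was about 3 N, which fits the gauge plus the leg.

**Alignment:** the leg reads about 0.28 rad (0.280 from the arm's height, 0.278 to 0.284 from the images). My estimates of the pointer disagree:

| Method | Pointer angle (rad) |
|---|---|
| Line through the hinge, using only the clean parts of the blade near its tip | 0.275 to 0.28 |
| Automatic fits through the hinge | 0.256 to 0.272 |
| Slope of the blade alone | 0.290 to 0.299 |

I set the leg between these, so it could be off by about 0.01 rad, or up to 0.02 rad at the extremes.

**Left in place:** the blade reads the same before and after, to within about 0.2 mm near the tip. The jar and bearing are where they started in the last pictures. The screwdriver is hidden under the arm in the last top view, but its handle is at the same place in the scene view.

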